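# Change over the dishes on the imaging deck

### The arm

A 6-joint arm with a two-finger parallel gripper is mounted at the origin on the work surface. World frame = base frame: x ahead of the robot, y to its left, z up, the work surface at z = 0. Lengths are in mm, angles in degrees, forces in N, time in s.
With the tool pointing down it reaches from about 325 to 850 mm from the base axis. Payload 15.5 kg.
Tool frame: the origin (TCP) lies at the very end of the fingers, on their centre line; the grasp point (between the pads) lies 19 mm behind it; x points along the fingers, z is the direction in which the jaws open and shut, and the axes are right-handed (so a half turn about x gives the same grasp; the last joint's range is limited). The gripper opens to 91 mm and grips with 3 to 60 N. Pads are 32 mm wide; open, the fingers measure 118 mm over their backs; the gripper's body (76 mm by 178 mm) begins 60 mm behind the grasp point.
Start: joints at [-81.847, 28.281, 77.091, -0, 74.628, -5.472], TCP at [147.229, -607.412, 185.815] pointing down, gripper open.
Joint ranges: [-166.48, 166.48], [-47.26, 123.95], [12.59, 153.08], [-70.14, 250.14], [6.76, 159.57], [-176.63, 176.63]. Speed limits (degrees/s): [108.29, 108.29, 147.25, 172.46, 172.46, 172.46].

### API

Orientations are given as a 3x3 rotation matrix whose columns are the frame's x, y, z axes.
In Python, from rig import telemetry, vision, workorder gives the robot as it stands.
- The arm moves only by the tool drive_tool, never from a script. Its argument "plan" is a list that holds one entry, the list of rows, each a list of 7 numbers: the shift along the tool's x, y, z in mm, then the turn, a rotation vector about the tool's x, y, z in degrees, then the opening, from 0 (shut) to 1 (fully open). In form: [[[tx, ty, tz, ax, ay, az, jaw], ...]]. A call has 1 to 10 rows; each row shifts and turns the commanded pose from where the row before left it, along the tool's axes as they then stand; what a row does not reach is not made up. A row lasts 1/10 s, in which the tool goes at most 50 mm and 8.59 degrees, less where a joint would pass 70% of its speed; a pose out of reach is approached as far as the arm can. A call is refused whole if a number of a shift passes 50 or a number of a turn 8.59, either way. A call with a gripper value outside its range is refused whole. The fingers move at their own pace and stop on an object; the grip force is fixed at half the most. Time passes only in rows, so rows that do not move let the fingers close. It gives the time, the measured TCP pose, the force and the opening at its end, in the units of the state.
- telemetry.observe(): the state, without advancing time (a new reading comes with each control period).
- vision.capture(name): name is "side" or "top"; returns the picture (480x640x3 uint8, blue, green, red); there is no depth.
- vision.camera_model(name): a dict with "vfov" (degrees; the focal length in pixels is half the picture's height over the tangent of half this angle, whatever the lens; pixels are square), "cx", "cy" (the principal point, pixels), "extrinsics" (4x4, takes a point from world to camera coordinates). Camera axes: x right, y up, looking along -z (the intrinsics and any distortion apply to the point x, -y, -z); pixel columns grow to the right and rows downward; lengths in mm; the calibration is good to about 2 mm. A picture is of the moment at which its call begins. camera_model takes no time and is no camera call.
- workorder.close_job(): hands the job in, once; it reports no verdict.
The state is a dict: "t": time; "q": joint angles; "joint_velocities": joint speeds; "tau": joint torques, N m; "tcp_pos": TCP position; "eef_rot": TCP orientation; "force": force on the tool from outside, world axes, zero at the start; "moment": the same for the moment, N m; "finger_gap": opening from 0.0 (shut) to 1.0 (fully open).
Only numpy, scipy, OpenCV 4.12 (cv2) and the standard library are available. Lean on these libraries where they do the work, as an engineer would, in place of code of your own. Each camera call takes 0.05 s, during which the arm holds its last target. There are 200 camera calls.

### The job

Change over the imaging deck for the next run: lift the keeper bar off its two studs and lay it flat on the grey mat, draw every finished blue carrier out from under the lamp hood and set it flat in the white tray, and slide every new orange carrier in under the hood, one to a lane, fully home against the back stop. When all the carriers are where they belong, put the keeper bar back over both studs so that it drops flat onto the rails, and only then throw the red lamp lever fully over, away from you. Leave the bottle, jar, slide box and beaker where they stand.

Things in the scene. Friction and masses are not known exactly. Their poses are not given: they have to be found in the camera images.
- deck: imaging deck, grey, fixed, with a low white hood across the back. Origin on the bench, +x along the lanes away from the robot, in under the hood, y left, z up. Base x -100..+65, y -134..+134, top (lane floor) 12 above the bench. Three lanes 48 wide, at y = 70, 0, -70, between rails that run from x = -90 to the back, tops 22 above the bench. A back stop at x = +51 meets a carrier's leading edge
- hood (a point): middle of the hood's front lower edge, at deck x = +2, 38 above the bench. The hood spans all lanes from here to x = +68; its top is 64 above the bench (lamp caps 68). A carrier's dish passes below with 7 to spare; a carrier can be lowered into a lane only while its origin is behind deck x = -52, then is slid in
- stud0 (a point): tip of the left brass stud (deck x = -68, y = +118): 8 in diameter, standing on the outermost rail, tip 36 above the bench and 14 above the rail tops
- stud1 (a point): tip of the right brass stud, the same at deck y = -118
- lane0_home (a point): left lane (deck y = +70): point on the lane floor where a carrier's origin lies when it is fully home against the back stop; axes as the deck
- lane1_home (a point): the same for the middle lane (deck y = 0)
- lane2_home (a point): the same for the right lane (deck y = -70)
- bar_seat (a point): point at the height of the rail tops, midway between the two studs, where the keeper bar's origin lies when it is seated; axes as the deck
- bar: keeper bar, loose, aluminium, 30 (x) x 264 (y) x 6 thick, 130 g, with a black grip block in the middle of its top, 22 (x) x 18 (y) x 36 high (top 42 above the underside). Origin: centre of the underside, z up. Two through holes 12 in diameter at y = +118 and -118; it fits either way round. Starts on the studs; seated, it lies on the rails 6 behind the fins of carriers that are home
- mat: grey fabric mat on the bench, 70 (x) x 280 (y) x 3 thick, fixed, empty: place for the bar meanwhile. Origin: centre of its underside
- tray: white open tray for finished carriers, 150 (x) x 260 (y), walls 5 thick and 18 high, inner floor 5 above the bench, fixed, empty at the start; room for three carriers side by side (long sides along the tray's x, 80 apart in y). Origin: centre of its underside
- lamp (a joint): lamp lever, rad: about 0 (off) leaning towards the robot (deck -x), 1.0 (on, the end stop) leaning away (deck +x). Stays where it is left (light friction)
- lamp_tip (a point): centre of the ball at the tip of the red lamp lever, right of the deck (deck y = -182). The ball is 26 across, on an axis along deck y at deck x = 0, 22 above the bench, 70 from the ball's centre: off, the ball is 83 above the bench and 34 towards the robot (deck -x); on, 34 beyond. The block under it is 70 (x) x 50 (y) x 25 high. Push the ball from the robot's side
- done0: finished carrier, blue with a green dish, two or three of three present, each home in a lane; plate 100 (x) x 42 (y) x 6 thick, 60 g. Origin: centre of its underside, +x the leading end, z up. Upright handle fin 22 (x) x 12 (y) x 40 high on the plate at x = -36 (top 46 above the underside), to be pinched across y; fixed round dish 38 across at x = +24, top 19 above the underside
- done1: finished carrier, blue with a green dish, two or three of three present, each home in a lane; same as done0
- done2: finished carrier, blue with a green dish, two or three of three present, each home in a lane; same as done0
- new0: new carrier, orange with a white dish, two or three of three present, lying on the bench on the left; shape and size exactly as done0
- new1: new carrier, orange with a white dish, two or three of three present, lying on the bench on the left; shape and size exactly as done0
- new2: new carrier, orange with a white dish, two or three of three present, lying on the bench on the left; shape and size exactly as done0
- reagent: bystander: bottle with a blue cap, 60 across, 130 high; origin at the centre of its underside
- jar: bystander: jar, 56 across, 70 high; origin at the centre of its underside
- slidebox: bystander: green closed slide box, 50 x 90 x 30 high; origin at the centre of its underside
- beaker: bystander: glass beaker, 70 across, 80 high; origin at the centre of its underside
Not all that is in view belongs to the job. Leave any black or brown look-alike of the done0 alone. Leave any brown or pink look-alike of the new2 alone.

How it is judged (in metres and radians):
On the way, in this order (a step that is already met when the one before it is completed fails the run):
1. the keeper bar lies flat on the grey mat (horizontal distance between bar and mat below 0.06 m and height (world z) of bar below 0.01 m and angle between bar's own z axis and vertical below 0.1 rad and linear speed of bar below 0.03 m/s), for 0.2 s.
2. every finished carrier lies in the tray and every new carrier is home in a lane (x of done0 in the frame of tray between -0.04 and 0.04 m and y of done0 in the frame of tray between -0.115 and 0.115 m and z of each of done0, done1, done2 in the frame of tray below 0.012 m and angle between each of done0, done1, done2's own z axis and vertical below 0.1 rad and linear speed of each of done0, done1, done2, new0, new1, new2 below 0.03 m/s and x of done1 in the frame of tray between -0.04 and 0.04 m and y of done1 in the frame of tray between -0.115 and 0.115 m and x of done2 in the frame of tray between -0.04 and 0.04 m and y of done2 in the frame of tray between -0.115 and 0.115 m and (distance between new0 and lane0_home below 0.007 m or distance between new0 and lane1_home below 0.007 m or distance between new0 and lane2_home below 0.007 m) and (distance between new1 and lane0_home below 0.007 m or distance between new1 and lane1_home below 0.007 m or distance between new1 and lane2_home below 0.007 m) and (distance between new2 and lane0_home below 0.007 m or distance between new2 and lane1_home below 0.007 m or distance between new2 and lane2_home below 0.007 m)), for 0.2 s.
3. the keeper bar is seated over both studs, flat on the rails (distance between bar and bar_seat below 0.005 m and angle between bar's own z axis and vertical below 0.03 rad and angle between the y axis of bar and the y axis of deck, either way round below 0.05 rad and linear speed of bar below 0.03 m/s), for 0.2 s.
4. the lamp lever is thrown over (value of joint lamp above 0.85 rad), for 0.2 s.
At the end, for the whole second after the job is handed in: Blue carriers lie flat (0.1 rad) in the tray; orange ones are within 7 mm of a lane's home point; the bar is over both studs, flat on the rails (within 5 mm of its seat, tilt under 0.03 rad, in line within 0.05 rad); the lever is over 0.85 rad; all at rest (all of step 2 and all of step 3 and value of joint lamp above 0.85 rad); the robot touches nothing.
It fails at once if the lamp lever is thrown over while the keeper bar is not on the deck (value of joint lamp above 0.6 rad and horizontal distance between bar and bar_seat above 0.05 m).
It fails at once if the reagent is knocked out of its place (over 40 mm) or over (distance of reagent from where it was at the start of the episode above 0.04 m or angle between reagent's own z axis and vertical above 0.5 rad).
It fails at once if the jar is knocked out of its place (over 40 mm) or over (distance of jar from where it was at the start of the episode above 0.04 m or angle between jar's own z axis and vertical above 0.5 rad).
It fails at once if the slidebox is knocked out of its place (over 40 mm) or over (distance of slidebox from where it was at the start of the episode above 0.04 m or angle between slidebox's own z axis and vertical above 0.5 rad).
It fails at once if the beaker is knocked out of its place (over 40 mm) or over (distance of beaker from where it was at the start of the episode above 0.04 m or angle between beaker's own z axis and vertical above 0.5 rad).
Of done0, done1, done2 only 2 to 3 are there at a start; the rules pass over those that are not, and their reading is None.
Of new0, new1, new2 only 2 to 3 are there at a start; the rules pass over those that are not, and their reading is None.
At some moment in a run one of new0, new1, new2 may be knocked a few centimetres aside while the robot is not near it.
Once in a run the grip may slacken for a moment while it holds something.
It also fails if it takes over 210 s, if anything falls off the work surface, if the arm or the gripper's body presses on something with over 40 N, if the wrist force passes 120 N, or if a joint passes its speed limit or range.

## Working session

There is one attempt and no reset: what is moved stays moved. The work goes in short steps, Python scripts to look and compute and a tool call to move; the robot and the scene stay as the last step left them, time stands still between calls to the robot, and variables do not carry over. Pictures are saved under pics/ and viewed, about 12 in all and at most 16, crops included, and the job is handed in when it is done.

Besides the shell and the picture viewer there is one more tool, called after "Call:" as name(argument=value, ...) on one line, values as JSON. drive_tool: Moves the arm, as the interface text tells. Its arguments: {"type":"object","properties":{"plan":{"type":"array","items":{"type":"array","items":{"type":"array","items":{"type":"number"}}}}},"required":["plan"]}

```bash
ls; mkdir -p pics; python3 - <<'E'
from rig import telemetry, vision
import cv2,numpy as np
np.set_printoptions(precision=4,suppress=True)
for n in("top","side"):
    cv2.imwrite(f"pics/{n}0.png",vision.capture(n)); m=vision.camera_model(n); print(n,m)
o=telemetry.observe();print(o)
E
```

```text
pics
top {'vfov': 44.78390850609159, 'cx': 313.5425027083216, 'cy': 240.12928673314644, 'extrinsics': array([[   -0.0233,    -0.9997,    -0.0016,    87.3554],
       [    0.9977,    -0.0234,     0.0635,  -515.9072],
       [   -0.0635,    -0.0001,     0.998 , -1323.1266],
       [    0.    ,     0.    ,     0.    ,     1.    ]])}
side {'vfov': 48.3130423690104, 'cx': 321.02912844501554, 'cy': 244.23379214865935, 'extrinsics': array([[    0.5469,    -0.8372,     0.0035,  -217.8757],
       [    0.5215,     0.3439,     0.7809,  -348.2541],
       [   -0.6549,    -0.4252,     0.6247, -1021.4001],
       [    0.    ,     0.    ,     0.    ,     1.    ]])}
{'t': 0.1, 'q': array([-81.8497,  28.3121,  77.1227,   0.002 ,  74.6288,  -5.4715]), 'joint_velocities': array([-0.0791, -0.1094,  0.0363,  0.0189,  0.0723,  0.0771]), 'tau': array([  0.0016, -88.0246, -38.2545,   0.071 ,   0.0483,  -0.    ]), 'tcp_pos': array([ 147.1603, -607.051 ,  185.2946]), 'eef_rot': array([[-0.0001,  0.9719,  0.2355],
       [ 0.0011,  0.2355, -0.9719],
       [-1.    ,  0.0001, -0.0011]]), 'force': array([-0.5724, -0.0564,  0.8774]), 'moment': array([ 0.0321, -0.0532, -0.0032]), 'finger_gap': 0.9997025345450836}
```

View pics/top0.png

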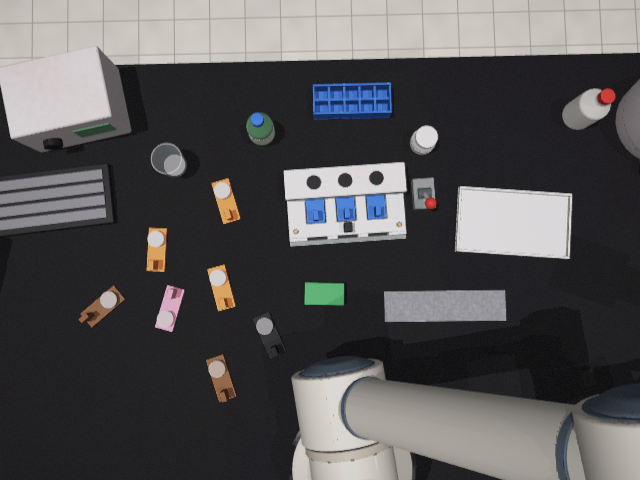

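View pics/side0.png

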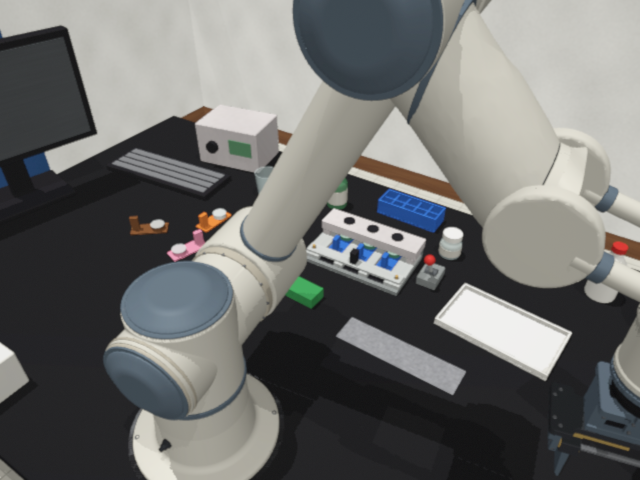

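Seen: deck at about (346,205), three blue carriers with fins near (316,218), (345,216), (376,215). The bar's grip block is at (348,227), the mat at (445,306), the tray at (513,222) and the lamp ball at (431,203). The orange candidates are (226,200), (157,250) and (221,288). Look-alikes to leave alone: brown (102,306) and (221,378), pink (170,308), black (269,335).

```bash
cat > h.py <<'E'
import numpy as np,cv2
from rig import telemetry, vision
np.set_printoptions(precision=2,suppress=True)
def cam(n):
    m=vision.camera_model(n); return 240/np.tan(np.radians(m['vfov']/2)),m['cx'],m['cy'],np.array(m['extrinsics'])
def proj(n,p):
    f,cx,cy,E=cam(n); c=np.atleast_2d(p)@E[:3,:3].T+E[:3,3]
    return np.c_[cx-f*c[:,0]/c[:,2], cy+f*c[:,1]/c[:,2]]
def unproj(n,uv,z):
    f,cx,cy,E=cam(n); uv=np.atleast_2d(uv).astype(float)
    d=np.c_[(uv[:,0]-cx)/f,-(uv[:,1]-cy)/f,-np.ones(len(uv))]@E[:3,:3]
    o=-E[:3,:3].T@E[:3,3]; return o+d*((np.asarray(z)-o[2])/d[:,2])[:,None]
E
python3 - <<'E'
from h import *
a=cv2.imread("pics/top0.png"); h=cv2.cvtColor(a,cv2.COLOR_BGR2HSV)
def blobs(name,mask,z,amin=60):
    c,_=cv2.findContours(mask.astype(np.uint8)*255,cv2.RETR_EXTERNAL,cv2.CHAIN_APPROX_NONE)
    for k in c:
        if cv2.contourArea(k)<amin: continue
        w=unproj("top",k[:,0,:],z)[:,:2].astype(np.float32)
        print(name,k[:,0].mean(0),cv2.minAreaRect(w))
roi=np.zeros(a.shape[:2],bool);roi[165:340,130:260]=1
blobs("orange",roi&(h[...,0]>8)&(h[...,0]<20)&(h[...,1]>120)&(h[...,2]>120),6)
r=np.zeros_like(roi);r[175:270,445:585]=1; blobs("tray",r&(h[...,2]>100),18,2000)
r=np.zeros_like(roi);r[270:340,370:520]=1; blobs("mat",r&(h[...,2]>70),3,2000)
r=np.zeros_like(roi);r[150:250,275:415]=1; blobs("deck",r&(h[...,2]>110),22,1000); blobs("blue",r&(h[...,0]>95)&(h[...,0]<125)&(h[...,1]>120),18)
blobs("stud",r&(h[...,0]>10)&(h[...,0]<35)&(h[...,1]>70)&(h[...,2]>60),36,2)
r[:]=0;r[190:212,415:445]=1; blobs("lamp",r&((h[...,0]<8)|(h[...,0]>172))&(h[...,1]>120),83,10)
c1=cv2.resize(a[155:255,280:440],None,fx=5,fy=5,interpolation=cv2.INTER_CUBIC);cv2.imwrite("pics/c1.png",c1)
c2=cv2.resize(a[170:320,140:260],None,fx=4,fy=4,interpolation=cv2.INTER_CUBIC);cv2.imwrite("pics/c2.png",c2)
E
```

```text
orange [220.93 284.75] ((414.4608459472656, 291.6618347167969), (101.3091049194336, 42.0608024597168), 13.926751136779785)
orange [157.19 246.93] ((506.19708251953125, 440.2131042480469), (42.17477035522461, 101.71762084960938), 86.52204132080078)
orange [225.26 197.64] ((615.624755859375, 278.30584716796875), (101.23259735107422, 41.91603088378906), 15.516641616821289)
tray [513.4  222.13] ((549.1248779296875, -384.935546875), (263.7939758300781, 152.42108154296875), 84.74945068359375)
mat [444.52 305.48] ((360.66790771484375, -223.27313232421875), (279.5890197753906, 71.1116714477539), 88.66941833496094)
deck [347.88 202.86] ((599.9893188476562, -1.863372802734375), (177.73126220703125, 280.1337890625), 2.6548032760620117)
blue [315.05 210.53] ((585.9150390625, 70.05670166015625), (54.760833740234375, 42.35630798339844), 2.659916877746582)
blue [345.51 208.32] ((589.2032470703125, 0.2758769989013672), (54.72882843017578, 42.25309753417969), 3.0781383514404297)
blue [375.58 206.44] ((592.487548828125, -69.58796691894531), (54.823753356933594, 41.95453643798828), 2.70723295211792)
stud [295.29 230.86] ((538.8507080078125, 116.24987030029297), (6.432760238647461, 4.814449310302734), 43.63553237915039)
stud [398.86 223.71] ((549.275146484375, -118.93740844726562), (4.801593780517578, 6.473221302032471), 43.504119873046875)
lamp [430.53 202.94] ((589.7669067382812, -183.36859130859375), (25.5349063873291, 24.6726016998291), 24.521739959716797)
```

View pics/c1.png

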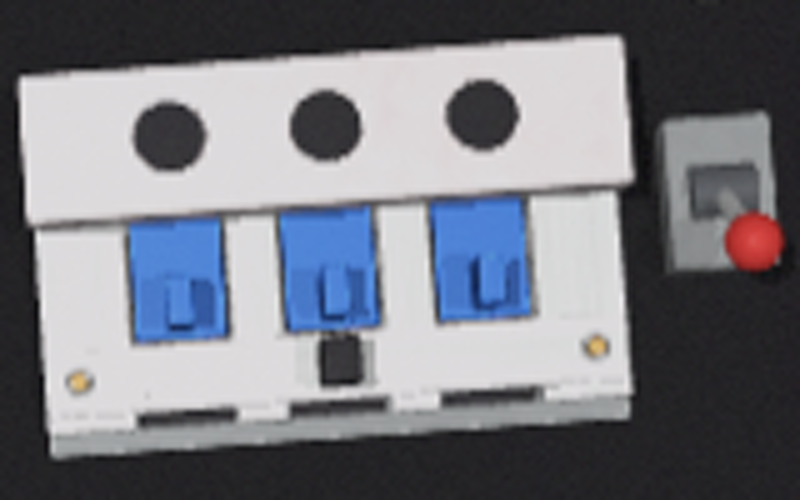

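View pics/c2.png

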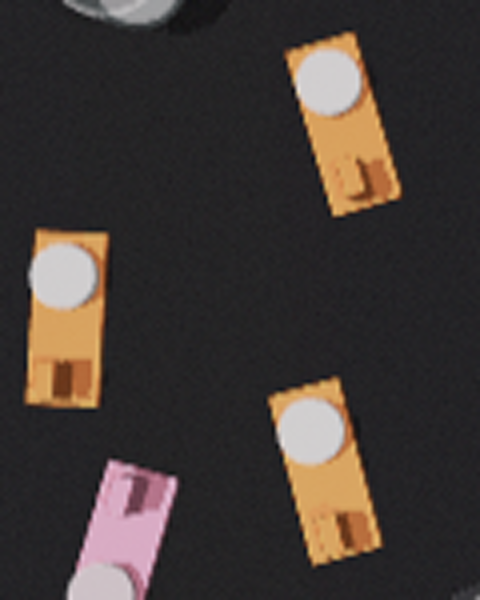

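Crop 1 shows three blue carriers home, both studs and the bar's block at about (348,227). Crop 2 confirms three true orange carriers with their fins toward the robot, and the pink one beside them. The measured sizes match the description, so there is no noticeable distortion. I'm starting with the bar.

```bash
cat >> h.py <<'E'
import sys
def go(p,psi):
    """shift left to go in the tool axes after turning to yaw psi (tool down, tool y at yaw psi)"""
    o=telemetry.observe(); R=o['eef_rot']; t=o['tcp_pos']; y0=np.degrees(np.arctan2(R[1,1],R[0,1]))
    s,c=np.sin(np.radians(psi)),np.cos(np.radians(psi)); d=np.array(p)-t
    sh=np.array([-d[2],d[0]*c+d[1]*s,d[0]*s-d[1]*c])
    print("t %.1f at"%o['t'],t,"yaw %.2f turn ax %.2f shift"%(y0,y0-psi),sh,"|%.0f|"%np.linalg.norm(sh),"F",o['force'],"gap %.3f"%o['finger_gap'],"tilt",R[:,0])
def fr(o,psi,q):
    a=np.radians(psi); return np.array(o)+np.array([[np.cos(a),-np.sin(a)],[np.sin(a),np.cos(a)]])@np.array(q)
DECK=((611.3,1.6),2.7)
E
python3 - <<'E'
from h import *
b=fr(*DECK,(-68,0)); print(b); go([*b,110],2.7)
E
```

```text
[543.38  -1.6 ]
t 0.1 at [ 147.16 -607.05  185.29] yaw 13.62 turn ax 10.92 shift [  75.29  424.3  -586.11] |727| F [-0.57 -0.06  0.88] gap 1.000 tilt [-0.  0. -1.]
```

Call:
drive_tool(plan=[[[0, 0, 0, 5.45, 0, 0, 1], [0, 0, 0, 5.45, 0, 0, 1], [5, 26, -36, 0, 0, 0, 0.6], [5, 26, -36, 0, 0, 0, 0.6], [5, 26, -36, 0, 0, 0, 0.6], [5, 26, -36, 0, 0, 0, 0.6], [5, 26, -36, 0, 0, 0, 0.6], [5, 26, -36, 0, 0, 0, 0.6], [5, 26, -36, 0, 0, 0, 0.6], [5, 26, -36, 0, 0, 0, 0.6]]])

```text
t: 1.1
tcp_pos: [341.9, -308.2, 145.6]
eef_rot: [[-0.0, 0.999, 0.047], [0.0, 0.047, -0.999], [-1.0, -0.0, -0.0]]
force: [1.1, -0.8, 0.7]
finger_gap: 0.601
```

Call:
drive_tool(plan=[[[4, 27, -37, 0, 0, 0, 0.6], [4, 27, -37, 0, 0, 0, 0.6], [4, 27, -37, 0, 0, 0, 0.6], [4, 27, -37, 0, 0, 0, 0.6], [4, 27, -37, 0, 0, 0, 0.6], [4, 27, -37, 0, 0, 0, 0.6], [4, 27, -37, 0, 0, 0, 0.5], [4, 27, -37, 0, 0, 0, 0.5], [0, 0, 0, 0, 0, 0, 0.5], [0, 0, 0, 0, 0, 0, 0.5]]])

```text
t: 2.1
tcp_pos: [542.9, -3.1, 113.3]
eef_rot: [[-0.001, 0.999, 0.05], [-0.0, 0.05, -0.999], [-1.0, -0.001, -0.0]]
force: [-0.3, -0.8, 0.7]
finger_gap: 0.499
```

```bash
python3 - <<'E'
from h import *
b=fr(*DECK,(-68,0)); go([*b,33],2.7)
E
```

```text
t 2.1 at [542.85  -3.07 113.32] yaw 2.85 turn ax 0.15 shift [80.32  0.59 -1.44] |80| F [-0.32 -0.78  0.73] gap 0.499 tilt [-0. -0. -1.]
```

Call:
drive_tool(plan=[[[20, 0.5, -1, 0, 0, 0, 0.5], [20, 0, 0, 0, 0, 0, 0.5], [20, 0, 0, 0, 0, 0, 0.5], [20, 0, 0, 0, 0, 0, 0.5], [0, 0, 0, 0, 0, 0, 0], [0, 0, 0, 0, 0, 0, 0], [0, 0, 0, 0, 0, 0, 0], [0, 0, 0, 0, 0, 0, 0], [0, 0, 0, 0, 0, 0, 0], [0, 0, 0, 0, 0, 0, 0]]])

```text
t: 3.1
tcp_pos: [544.0, -3.1, 34.7]
eef_rot: [[0.001, 0.999, 0.048], [-0.0, 0.048, -0.999], [-1.0, 0.001, 0.001]]
force: [-1.0, -2.2, 7.2]
finger_gap: 0.172
```

```bash
python3 - <<'E'
from h import *
b=fr(*DECK,(-68,0)); go([*b,33],2.7);print(telemetry.observe()['moment'])
cv2.imwrite("pics/c3.png",cv2.resize(vision.capture("side")[200:300,280:440],None,fx=4,fy=4))
E
```

```text
t 3.1 at [544.01  -3.15  34.73] yaw 2.73 turn ax 0.03 shift [ 1.73 -0.56 -1.57] |2| F [-1.   -2.2   7.21] gap 0.172 tilt [ 0. -0. -1.]
[-0.54  0.2   0.  ]
```

View pics/c3.png

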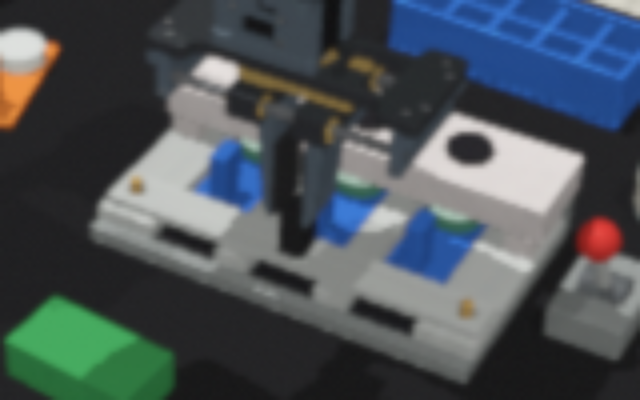

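The fingers are closed on the black grip block (side crop near (290,180)). Next I lift it clear of the studs and carry it to the mat.

Call:
drive_tool(plan=[[[-6, 0, 0, 0, 0, 0, 0], [-12, 0, 0, 0, 0, 0, 0], [-20, 0, 0, 0, 0, 0, 0], [-20, 0, 0, 0, 0, 0, 0], [-5, -20, 10, 0, 0, 0, 0], [0, -25, 20, 0, 0, 0, 0], [0, -25, 25, 0, 0, 0, 0], [0, -25, 30, 0, 0, 0, 0], [0, -25, 30, 0, 0, 0, 0], [0, -25, 30, 0, 0, 0, 0]]])

```text
t: 4.15
tcp_pos: [404.7, -155.6, 97.8]
eef_rot: [[0.001, 0.999, 0.048], [-0.001, 0.048, -0.999], [-1.0, 0.001, 0.001]]
force: [0.7, -0.7, -1.3]
finger_gap: 0.172
```

Call:
drive_tool(plan=[[[0, -25, 30, 0, 0, 0, 0], [0, -20, 30, 0, 0, 0, 0], [20, -3, 6, 0, 0, 0, 0], [20, 0, 0, 0, 0, 0, 0], [15, 0, 0, 0, 0, 0, 0], [0, 0, 0, 0, 0, 0, 0], [0, 0, 0, 0, 0, 0, 0]]])

```text
t: 4.85
tcp_pos: [360.9, -222.9, 42.5]
eef_rot: [[0.0, 0.999, 0.048], [-0.0, 0.048, -0.999], [-1.0, 0.0, 0.0]]
force: [0.4, 0.3, -1.0]
finger_gap: 0.172
```

```bash
python3 - <<'E'
from h import *
go([360.7,-223.3,16],2.7);print(telemetry.observe()['moment'])
E
```

```text
t 4.8 at [ 360.87 -222.87   42.51] yaw 2.73 turn ax 0.03 shift [26.51 -0.19  0.42] |27| F [ 0.39  0.28 -1.  ] gap 0.172 tilt [ 0. -0. -1.]
[-0.01 -0.   -0.01]
```

Call:
drive_tool(plan=[[[12, 0, 0, 0, 0, 0, 0], [8, 0, 0, 0, 0, 0, 0], [4, 0, 0, 0, 0, 0, 0], [2, 0, 0, 0, 0, 0, 0], [0, 0, 0, 0, 0, 0, 0]]])

```text
t: 5.35
tcp_pos: [360.7, -222.8, 16.0]
eef_rot: [[-0.0, 0.999, 0.048], [0.0, 0.048, -0.999], [-1.0, -0.0, -0.0]]
force: [-0.9, -0.1, -0.9]
finger_gap: 0.176
```

```bash
python3 - <<'E'
from h import *
go([360.7,-223.3,16],2.7)
a=vision.capture("top");cv2.imwrite("pics/t4.png",a)
E
```

```text
t 5.3 at [ 360.73 -222.8    15.96] yaw 2.73 turn ax 0.03 shift [-0.04 -0.05  0.49] |0| F [-0.92 -0.12 -0.88] gap 0.176 tilt [-0.  0. -1.]
```

Call:
drive_tool(plan=[[[1, 0, 0, 0, 0, 0, 0], [1, 0, 0, 0, 0, 0, 0], [0, 0, 0, 0, 0, 0, 0], [0, 0, 0, 0, 0, 0, 0]]])

```text
t: 5.8
tcp_pos: [361.1, -223.0, 14.9]
eef_rot: [[0.001, 0.999, 0.047], [-0.001, 0.047, -0.999], [-1.0, 0.001, 0.001]]
force: [-3.0, 4.2, 29.7]
finger_gap: 0.184
```

Call:
drive_tool(plan=[[[-1, 0, 0, 0, 0, 0, 0], [0, 0, 0, 0, 0, 0, 0.5], [0, 0, 0, 0, 0, 0, 0.5], [0, 0, 0, 0, 0, 0, 0.5], [0, 0, 0, 0, 0, 0, 0.5], [-20, 0, 0, 0, 0, 0, 0.5], [-40, 0, 0, 0, 0, 0, 0.5], [-40, 0, 0, 0, 0, 0, 0.5], [0, 0, 0, 0, 0, 0, 0.5]]])

```text
t: 6.7
tcp_pos: [362.6, -224.4, 118.7]
eef_rot: [[0.005, 0.999, 0.048], [-0.004, 0.048, -0.999], [-1.0, 0.005, 0.005]]
force: [0.2, 0.4, -0.3]
finger_gap: 0.501
```

```bash
python3 - <<'E'
from h import *
cv2.imwrite("pics/c5.png",cv2.resize(vision.capture("side")[200:400,280:520],None,fx=3,fy=3))
for y in(70,0,-70):
  b=fr(*DECK,(-35,y)); go([*b,28],2.7)
for y in(80,0,-80):
  print(fr((549.1,-384.9),-5.25,(-36,y)))
E
```

```text
t 6.8 at [ 361.84 -223.77  116.76] yaw 2.73 turn ax 0.03 shift [  88.76  224.8  -283.37] |372| F [ 0.5  -0.16 -1.39] gap 0.505 tilt [ 0. -0. -1.]
t 6.8 at [ 361.84 -223.77  116.76] yaw 2.73 turn ax 0.03 shift [  88.76  224.8  -213.37] |322| F [ 0.5  -0.16 -1.39] gap 0.505 tilt [ 0. -0. -1.]
t 6.8 at [ 361.84 -223.77  116.76] yaw 2.73 turn ax 0.03 shift [  88.76  224.8  -143.37] |281| F [ 0.5  -0.16 -1.39] gap 0.505 tilt [ 0. -0. -1.]
[ 520.57 -301.94]
[ 513.25 -381.61]
[ 505.93 -461.27]
```

View pics/c5.png

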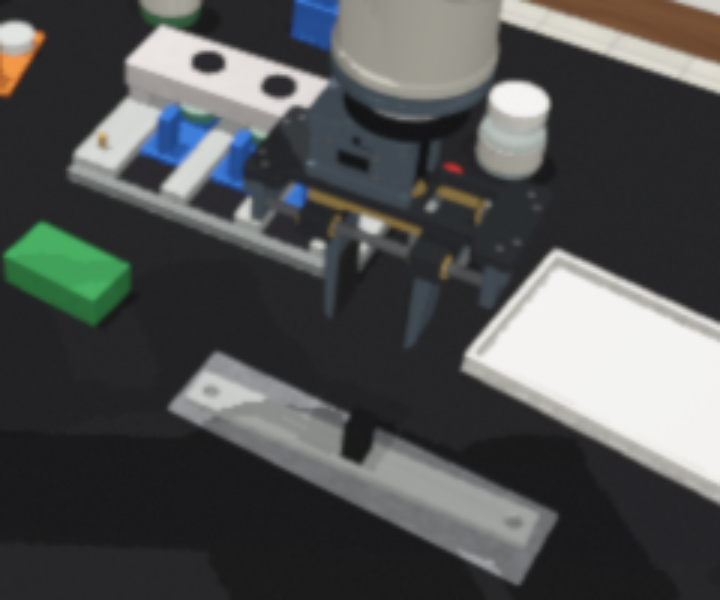

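The bar lies flat on the mat, with its block at side-crop pixel (358,437). Next is the right-lane blue carrier.

Call:
drive_tool(plan=[[[0, 32, -20, 0, 0, 0, 0.45], [0, 32, -20, 0, 0, 0, 0.45], [0, 32, -20, 0, 0, 0, 0.45], [0, 32, -20, 0, 0, 0, 0.45], [0, 32, -21, 0, 0, 0, 0.45], [0, 32, -21, 0, 0, 0, 0.45], [0, 32, -21, 0, 0, 0, 0.45], [20, 1, 0, 0, 0, 0, 0.4], [20, 0, 0, 0, 0, 0, 0.4], [10, 0, 0, 0, 0, 0, 0.4]]])

```text
t: 7.75
tcp_pos: [577.2, -68.7, 62.0]
eef_rot: [[-0.004, 0.999, 0.048], [0.001, 0.048, -0.999], [-1.0, -0.004, -0.001]]
force: [-0.0, 0.1, 0.6]
finger_gap: 0.4
```

```bash
python3 - <<'E'
from h import *
b=fr(*DECK,(-35,-70)); go([*b,28],2.7)
E
```

```text
t 7.8 at [577.2  -68.71  62.04] yaw 2.75 turn ax 0.05 shift [34.04  2.37  1.37] |34| F [-0.02  0.15  0.57] gap 0.400 tilt [-0.  0. -1.]
```

Call:
drive_tool(plan=[[[15, 1, 2, 0, 0, 0, 0.4], [13, 0, 0, 0, 0, 0, 0.4], [4, 0, 0, 0, 0, 0, 0.4], [0, 0, 0, 0, 0, 0, 0.1], [0, 0, 0, 0, 0, 0, 0], [0, 0, 0, 0, 0, 0, 0], [0, 0, 0, 0, 0, 0, 0], [0, 0, 0, 0, 0, 0, 0]]])

```text
t: 8.55
tcp_pos: [579.9, -71.3, 33.2]
eef_rot: [[0.001, 0.999, 0.048], [-0.0, 0.048, -0.999], [-1.0, 0.001, 0.0]]
force: [-0.7, -0.4, 0.2]
finger_gap: 0.01
```

```bash
python3 - <<'E'
from h import *
b=fr(*DECK,(-35,-70)); go([*b,28],2.7)
E
```

```text
t 8.6 at [579.94 -71.28  33.19] yaw 2.73 turn ax 0.03 shift [ 5.19 -0.24 -1.32] |5| F [-0.68 -0.43  0.16] gap 0.010 tilt [ 0. -0. -1.]
```

```bash
python3 - <<'E'
from h import *
a=vision.capture("side")[190:310,290:450]; b=vision.capture("top")[155:255,280:440]
cv2.imwrite("pics/c6.png",np.vstack([cv2.resize(a,(640,330)),cv2.resize(b,(640,270))]))
E
```

```text
(no output)
```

View pics/c6.png

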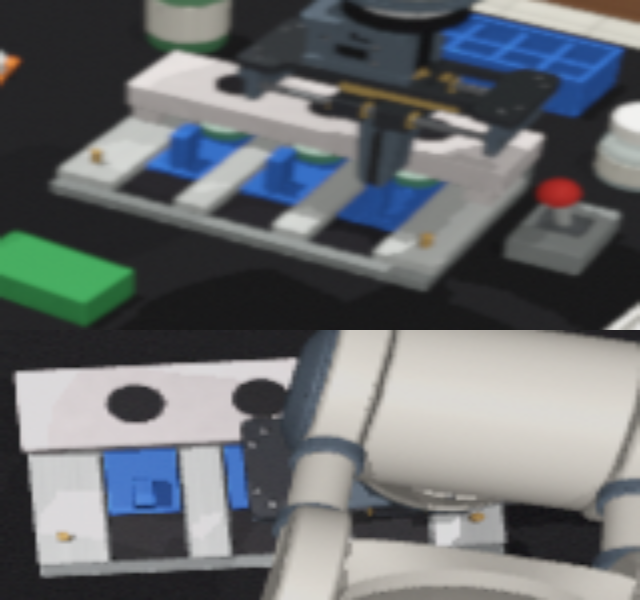

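```bash
python3 - <<'E'
from h import *
a=vision.capture("side")[215:275,350:430]
cv2.imwrite("pics/c7.png",cv2.resize(a,(800,600),interpolation=cv2.INTER_CUBIC))
for x in(-46,-24):
  for z in(18,58): print(x,z,[(proj("side",[*fr(*DECK,(x,-70+s)),z])[0]-[350,215])*10 for s in(-6,6)])
print((proj("side",telemetry.observe()['tcp_pos'])-[350,215])*10)
E
```

```text
-46 18 [array([333.88, 545.12]), array([290.86, 529.13])]
-46 58 [array([346.2 , 423.77]), array([302.32, 407.91])]
-24 18 [array([370.82, 496.05]), array([328.13, 480.4 ])]
-24 58 [array([383.69, 375.13]), array([340.16, 359.61])]
[[340.42 469.17]]
```

View pics/c7.png

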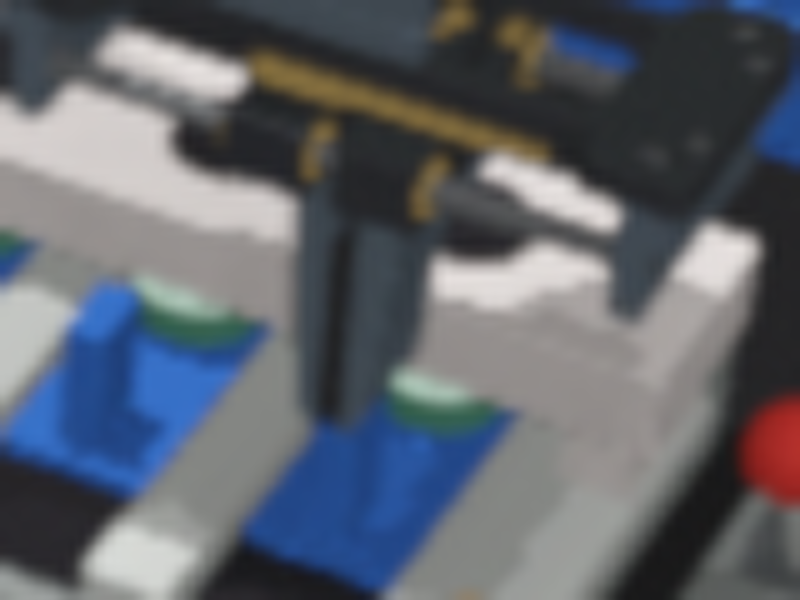

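```bash
python3 - <<'E'
from h import *
def P(n,l): print(n,(proj("side",l)[0]-[350,215])*10)
for x in(-46,-24):
  for z in(18,58): print(x,z,[(proj("side",[*fr(*DECK,(x,s)),z])[0]-[350,215])*10 for s in(-6,6)])
P("stud1",[*fr(*DECK,(-68,-118)),36]);P("ball",[*fr(*DECK,(-34,-182)),83])
P("hoodcornertop R",[*fr(*DECK,(2,-134)),64])
P("railend between mid/right, top",[*fr(*DECK,(-90,-35)),22])
t=telemetry.observe()['tcp_pos']
for z in (0,20,60,79): P(z,t+[0,0,z])
a=cv2.imread("pics/side0.png");h=cv2.cvtColor(a,cv2.COLOR_BGR2HSV)
m=((h[...,0]<8)|(h[...,0]>172))&(h[...,1]>120);m[:250]=0;m[275:]=0;m[:,:420]=0;m[:,440:]=0
print(np.argwhere(m).mean(0)[::-1], proj("side",[*fr(*DECK,(-34,-182)),83]))
o=telemetry.observe(); print(o['q'])
E
```

```text
-46 18 [array([ 87.05, 453.35]), array([ 45.72, 437.99])]
-46 58 [array([ 94.55, 332.78]), array([ 52.44, 317.55])]
-24 18 [array([125.88, 406.23]), array([ 84.86, 391.19])]
-24 58 [array([134.01, 286.11]), array([ 92.22, 271.2 ])]
stud1 [457.   599.02]
ball [779.84 461.73]
hoodcornertop R [642.34 375.08]
railend between mid/right, top [110.24 577.97]
0 [340.42 469.17]
20 [346.58 408.35]
60 [359.26 283.24]
79 [365.45 222.13]
[429.19 259.09] [[427.98 261.17]]
[-12.86  35.67  91.86   0.    52.45  74.41]
```

```bash
python3 - <<'E'
from h import *
t=np.array([361.84,-223.77,116.76]); zt=np.array([.0471,-.9989,0])
for d in(-23,0,23): 
  for x in (-16,16): print(d,x,proj("side",t+zt*d+[x,0,0])[0], (proj("side",t+zt*d+[x,0,0])[0]-[280,200])*3)
E
```

```text
-23 -16 [389.42 316.15] [328.27 348.44]
-23 16 [396.57 306.74] [349.71 320.23]
0 -16 [399.82 320.39] [359.47 361.16]
0 16 [406.83 310.82] [380.49 332.47]
23 -16 [410.4 324.7] [391.2  374.09]
23 16 [417.26 314.97] [411.78 344.91]
```

Call:
drive_tool(plan=[[[0, -4, 0, 0, 0, 0, 0], [0, -4, 0, 0, 0, 0, 0], [0, -4, 0, 0, 0, 0, 0], [0, 0, 0, 0, 0, 0, 0]]])

```text
t: 9.1
tcp_pos: [566.9, -71.8, 32.8]
eef_rot: [[-0.001, 0.999, 0.047], [0.0, 0.047, -0.999], [-1.0, -0.001, -0.0]]
force: [0.3, 0.2, 0.6]
finger_gap: 0.007
```

```bash
python3 - <<'E'
from h import *
b=fr(*DECK,(-35,-70)); go([*b,28],2.7)
a=vision.capture("side"); cv2.imwrite("pics/s8.png",a)
cv2.imwrite("pics/c8.png",cv2.resize(a[215:275,350:430],(800,600),interpolation=cv2.INTER_CUBIC))
E
```

```text
t 9.1 at [566.9  -71.8   32.77] yaw 2.72 turn ax 0.02 shift [ 4.77 12.81 -1.22] |14| F [0.34 0.16 0.58] gap 0.007 tilt [-0.  0. -1.]
```

View pics/c8.png

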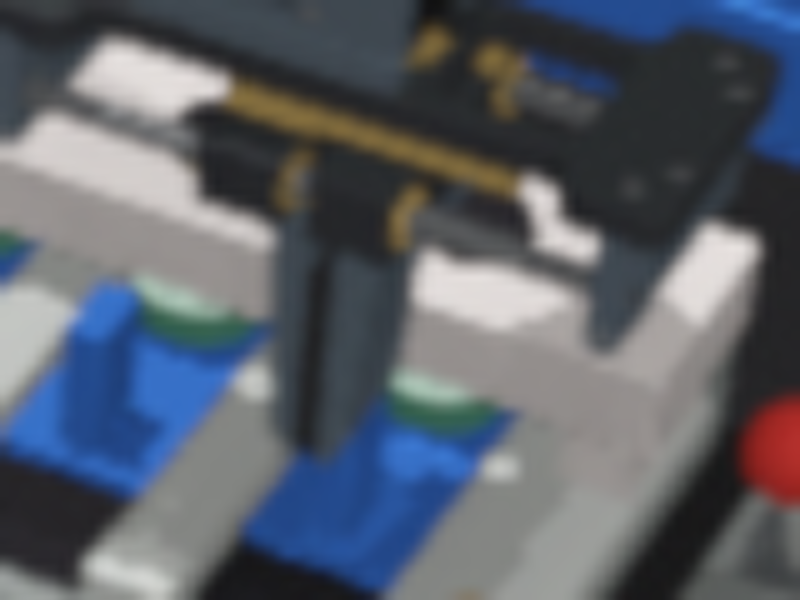

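The fingers are shut beside or above the fin: gap 0.007, and the carrier did not move. In the crop the tips sit higher than the reported TCP suggests. I'll reopen, return over the fin, and go lower.

Call:
drive_tool(plan=[[[-20, 0, 0, 0, 0, 0, 0], [-20, 0, 0, 0, 0, 0, 0.4], [0, 6, -0.5, 0, 0, 0, 0.4], [0, 6, -0.5, 0, 0, 0, 0.4], [0, 0, 0, 0, 0, 0, 0.4], [20, 0, 0, 0, 0, 0, 0.4], [15, 0, 0, 0, 0, 0, 0.4], [6, 0, 0, 0, 0, 0, 0.4], [3, 0, 0, 0, 0, 0, 0.4], [2, 0, 0, 0, 0, 0, 0.4]]])

```text
t: 10.15
tcp_pos: [579.7, -70.2, 26.7]
eef_rot: [[-0.0, 0.999, 0.048], [0.0, 0.048, -0.999], [-1.0, -0.0, -0.0]]
force: [0.0, 0.3, 1.5]
finger_gap: 0.399
```

Call:
drive_tool(plan=[[[0, 0, 0, 0, 0, 0, 0.4], [0, 0, 0, 0, 0, 0, 0.4], [0, 0, 0, 0, 0, 0, 0.4]]])

```text
t: 10.45
tcp_pos: [579.9, -70.3, 27.3]
eef_rot: [[0.001, 0.999, 0.048], [-0.0, 0.048, -0.999], [-1.0, 0.001, 0.0]]
force: [-0.7, 0.7, -0.2]
finger_gap: 0.402
```

```bash
python3 - <<'E'
from h import *
b=fr(*DECK,(-35,-70)); go([*b,25],2.7)
a=vision.capture("side")
b=cv2.resize(a[215:275,350:430],(800,600),interpolation=cv2.INTER_CUBIC)
t=telemetry.observe()['tcp_pos']
for d in(-18,18):
  p=(proj("side",t+np.array([.0471,-.9989,0])*d)[0]-[350,215])*10; print(p); cv2.circle(b,tuple(int(v) for v in p),6,(0,0,255),2)
cv2.imwrite("pics/c9.png",b)
E
```

```text
t 10.4 at [579.95 -70.3   27.26] yaw 2.72 turn ax 0.02 shift [ 2.26 -0.29 -0.34] |2| F [-0.7   0.71 -0.17] gap 0.402 tilt [ 0. -0. -1.]
[271.27 461.3 ]
[400.44 508.69]
```

View pics/c9.png

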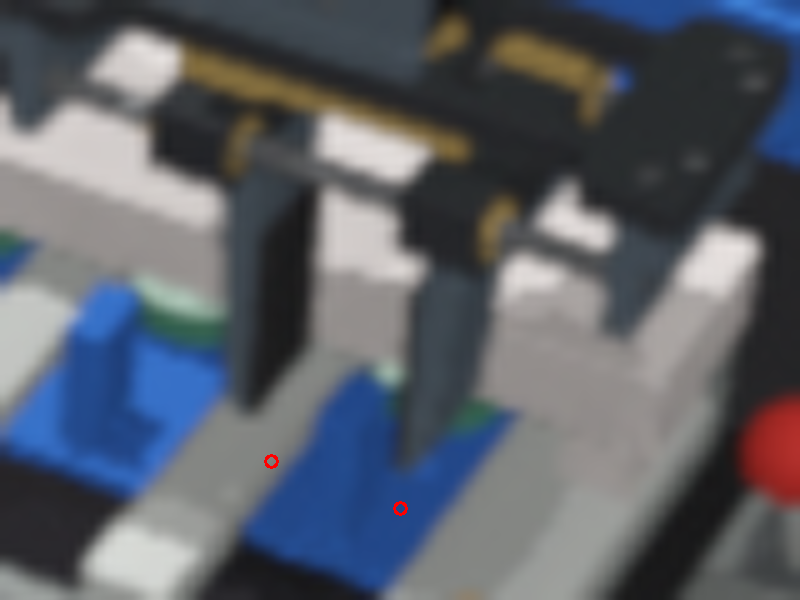

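The fingers now straddle the right fin: tips at (245,405) and (408,465), fin at about (345,450) in the crop. Closing.

Call:
drive_tool(plan=[[[2, 0, 0, 0, 0, 0, 0.4], [0, 0, 0, 0, 0, 0, 0.2], [0, 0, 0, 0, 0, 0, 0], [0, 0, 0, 0, 0, 0, 0], [0, 0, 0, 0, 0, 0, 0], [0, 0, 0, 0, 0, 0, 0], [0, 0, 0, 0, 0, 0, 0]]])

```text
t: 11.2
tcp_pos: [579.7, -70.2, 24.8]
eef_rot: [[-0.0, 0.999, 0.048], [0.0, 0.048, -0.999], [-1.0, -0.0, -0.0]]
force: [-0.9, 0.1, 0.0]
finger_gap: 0.126
```

Call:
drive_tool(plan=[[[0, 0, 0, 0, 0, 0, 0.35], [0, 0, 0, 0, 0, 0, 0.35], [0, 0, 0, 0, 0, 0, 0.35], [2, 0, 0, 0, 0, 0, 0.35], [2, 0, 0, 0, 0, 0, 0.35], [2, 0, 0, 0, 0, 0, 0.35], [2, 0, 0, 0, 0, 0, 0.35], [0, 0, 0, 0, 0, 0, 0.35]]])

```text
t: 12.0
tcp_pos: [579.5, -70.2, 16.4]
eef_rot: [[-0.001, 0.999, 0.048], [0.0, 0.048, -0.999], [-1.0, -0.001, -0.0]]
force: [-0.6, -0.1, 0.2]
finger_gap: 0.354
```

Call:
drive_tool(plan=[[[0, 0, 0, 0, 0, 0, 0.1], [0, 0, 0, 0, 0, 0, 0], [0, 0, 0, 0, 0, 0, 0], [0, 0, 0, 0, 0, 0, 0], [0, 0, 0, 0, 0, 0, 0]]])

```text
t: 12.5
tcp_pos: [579.7, -70.3, 16.9]
eef_rot: [[0.0, 0.999, 0.048], [-0.0, 0.048, -0.999], [-1.0, 0.0, 0.0]]
force: [0.3, -0.5, -0.4]
finger_gap: 0.127
```

```bash
python3 - <<'E'
from h import *
b=fr(*DECK,(-35,-70)); go([*b,17],2.7)
E
```

```text
t 12.5 at [579.73 -70.27  16.88] yaw 2.72 turn ax 0.02 shift [-0.12 -0.08 -0.3 ] |0| F [ 0.29 -0.47 -0.42] gap 0.127 tilt [ 0. -0. -1.]
```

Gripped (gap 0.127 ≈ 11.5 mm). Drawing it out and taking it to the tray.

Call:
drive_tool(plan=[[[0, -8, 0, 0, 0, 0, 0], [0, -12, 0, 0, 0, 0, 0], [0, -12, 0, 0, 0, 0, 0], [0, -12, 0, 0, 0, 0, 0], [0, -12, 0, 0, 0, 0, 0], [0, 0, 0, 0, 0, 0, 0], [-10, 0, 0, 0, 0, 0, 0], [-20, 0, 0, 0, 0, 0, 0], [-20, 0, 0, 0, 0, 0, 0]]])

```text
t: 13.4
tcp_pos: [524.1, -72.9, 67.9]
eef_rot: [[-0.0, 0.999, 0.048], [0.0, 0.048, -0.999], [-1.0, -0.0, -0.0]]
force: [-0.4, -0.9, -0.7]
finger_gap: 0.128
```

```bash
python3 - <<'E'
from h import *
go([506.2,-461.3,110],2.7)
a=vision.capture("side")
cv2.imwrite("pics/c10.png",cv2.resize(a[190:310,300:460],(800,600),interpolation=cv2.INTER_CUBIC))
E
```

```text
t 13.4 at [524.12 -72.88  67.87] yaw 2.73 turn ax 0.03 shift [-42.13 -36.2  387.14] |391| F [-0.4  -0.93 -0.68] gap 0.128 tilt [-0.  0. -1.]
```

View pics/c10.png

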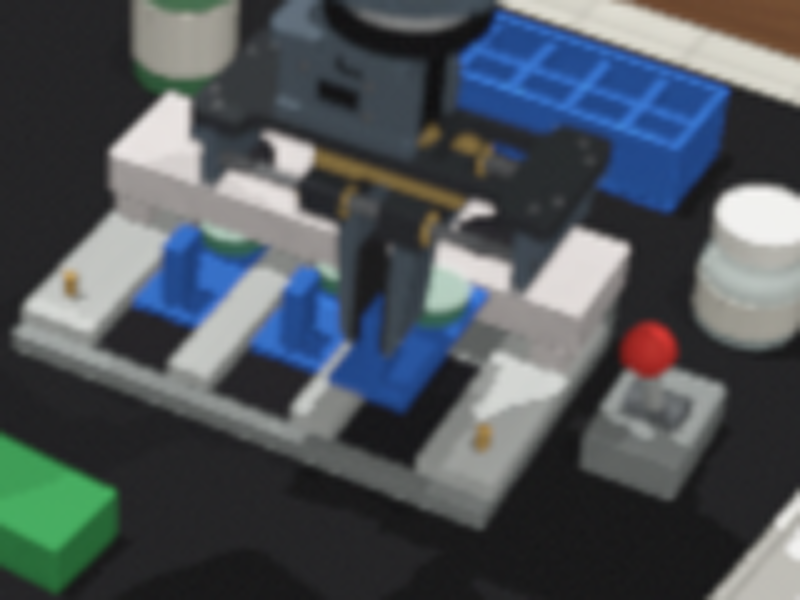

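The carrier is held level. On to the tray.

Call:
drive_tool(plan=[[[-25, -3, 5, 0, 0, 0, 0], [-25, -3, 20, 0, 0, 0, 0], [0, -3, 40, 0, 0, 0, 0], [0, -4, 40, 0, 0, 0, 0], [0, -4, 40, 0, 0, 0, 0], [0, -4, 40, 0, 0, 0, 0], [0, -4, 40, 0, 0, 0, 0], [0, -4, 40, 0, 0, 0, 0], [0, -4, 40, 0, 0, 0, 0], [0, -3, 40, 0, 0, 0, 0]]])

```text
t: 14.45
tcp_pos: [504.2, -421.1, 117.3]
eef_rot: [[0.0, 0.999, 0.047], [-0.0, 0.047, -0.999], [-1.0, 0.0, 0.0]]
force: [0.4, 0.2, -0.5]
finger_gap: 0.131
```

Call:
drive_tool(plan=[[[10, 0, 35, 0, 0, 0, 0], [20, 0, 7, 0, 0, 0, 0], [25, 0, 0, 0, 0, 0, 0], [25, 0, 0, 0, 0, 0, 0], [15, 0, 0, 0, 0, 0, 0], [0, 0, 0, 0, 0, 0, 0], [0, 0, 0, 0, 0, 0, 0]]])

```text
t: 15.15
tcp_pos: [506.6, -461.5, 22.6]
eef_rot: [[0.0, 0.999, 0.048], [-0.0, 0.048, -0.999], [-1.0, 0.0, 0.0]]
force: [0.7, -0.2, 0.4]
finger_gap: 0.127
```

```bash
python3 - <<'E'
from h import *
go([506.2,-461.3,10.5],2.7)
E
```

```text
t 15.2 at [ 506.64 -461.46   22.62] yaw 2.74 turn ax 0.04 shift [12.12 -0.43 -0.18] |12| F [ 0.7  -0.25  0.4 ] gap 0.127 tilt [ 0. -0. -1.]
```

Call:
drive_tool(plan=[[[6, 0, 0, 0, 0, 0, 0], [4, 0, 0, 0, 0, 0, 0], [2, 0, 0, 0, 0, 0, 0], [0, 0, 0, 0, 0, 0, 0.35], [0, 0, 0, 0, 0, 0, 0.35], [0, 0, 0, 0, 0, 0, 0.35], [-15, 0, 0, 0, 0, 0, 0.35], [-40, 0, 0, 0, 0, 0, 0.35], [-40, 8, -30, 0, 0, 0, 0.35], [0, 8, -38, 0, 0, 0, 0.35]]])

```text
t: 16.15
tcp_pos: [521.4, -395.7, 110.9]
eef_rot: [[0.007, 0.999, 0.046], [-0.007, 0.046, -0.999], [-1.0, 0.007, 0.007]]
force: [1.5, -0.1, 0.2]
finger_gap: 0.35
```

Call:
drive_tool(plan=[[[0, 8, -39, 0, 0, 0, 0.35], [0, 8, -39, 0, 0, 0, 0.35], [0, 8, -39, 0, 0, 0, 0.35], [0, 8, -39, 0, 0, 0, 0.35], [0, 8, -39, 0, 0, 0, 0.35], [0, 8, -39, 0, 0, 0, 0.35], [0, 8, -39, 0, 0, 0, 0.35], [0, 8, -39, 0, 0, 0, 0.35], [0, 8, -39, 0, 0, 0, 0.35], [0, 4, -38, 0, 0, 0, 0.35]]])

```text
t: 17.15
tcp_pos: [577.0, 1.0, 105.7]
eef_rot: [[0.002, 0.999, 0.048], [-0.0, 0.048, -0.999], [-1.0, 0.002, 0.0]]
force: [-0.0, -0.2, -0.0]
finger_gap: 0.35
```

Call:
drive_tool(plan=[[[20, 0, 0, 0, 0, 0, 0.35], [20, 0, 0, 0, 0, 0, 0.35], [0, 0, 0, 0, 0, 0, 0.35]]])

```text
t: 17.45
tcp_pos: [575.2, -0.2, 63.4]
eef_rot: [[-0.002, 0.999, 0.048], [0.0, 0.048, -0.999], [-1.0, -0.002, -0.0]]
force: [0.1, -0.5, 0.3]
finger_gap: 0.351
```

```bash
python3 - <<'E'
from h import *
b=fr(*DECK,(-35,0)); go([*b,17],2.7)
E
```

```text
t 17.4 at [575.18  -0.24  63.45] yaw 2.76 turn ax 0.06 shift [46.45  1.17 -0.14] |46| F [ 0.1  -0.45  0.34] gap 0.351 tilt [-0.  0. -1.]
```

Call:
drive_tool(plan=[[[18, 0, 0, 0, 0, 0, 0.35], [16, 0, 0, 0, 0, 0, 0.35], [8, 0, 0, 0, 0, 0, 0.35], [5, 0, 0, 0, 0, 0, 0.35], [0, 0, 0, 0, 0, 0, 0.35], [0, 0, 0, 0, 0, 0, 0.1], [0, 0, 0, 0, 0, 0, 0], [0, 0, 0, 0, 0, 0, 0], [0, 0, 0, 0, 0, 0, 0], [0, 0, 0, 0, 0, 0, 0]]])

```text
t: 18.45
tcp_pos: [576.6, -0.8, 17.8]
eef_rot: [[0.001, 0.999, 0.048], [-0.0, 0.048, -0.999], [-1.0, 0.001, 0.0]]
force: [-1.3, -0.5, 6.4]
finger_gap: 0.124
```

Call:
drive_tool(plan=[[[-0.5, -8, 0, 0, 0, 0, 0], [0, -12, 0, 0, 0, 0, 0], [0, -12, 0, 0, 0, 0, 0], [0, -12, 0, 0, 0, 0, 0], [0, -12, 0, 0, 0, 0, 0], [0, 0, 0, 0, 0, 0, 0], [-10, 0, 0, 0, 0, 0, 0], [-25, 0, 0, 0, 0, 0, 0], [-35, 0, 0, 0, 0, 0, 0], [-30, 0, 10, 0, 0, 0, 0]]])

```text
t: 19.45
tcp_pos: [521.3, -12.8, 119.9]
eef_rot: [[0.001, 0.999, 0.048], [0.0, 0.048, -0.999], [-1.0, 0.001, -0.0]]
force: [0.3, -0.3, -1.6]
finger_gap: 0.129
```

Call:
drive_tool(plan=[[[0, -2, 30, 0, 0, 0, 0], [0, -2, 40, 0, 0, 0, 0], [0, -3, 40, 0, 0, 0, 0], [0, -3, 40, 0, 0, 0, 0], [0, -3, 40, 0, 0, 0, 0], [0, -3, 40, 0, 0, 0, 0], [0, -3, 40, 0, 0, 0, 0], [0, -3, 40, 0, 0, 0, 0], [0, -3, 40, 0, 0, 0, 0], [10, -1, 22, 0, 0, 0, 0]]])

```text
t: 20.45
tcp_pos: [513.3, -390.1, 109.4]
eef_rot: [[0.003, 0.999, 0.046], [-0.003, 0.046, -0.999], [-1.0, 0.002, 0.003]]
force: [0.6, 0.5, -0.2]
finger_gap: 0.129
```

Call:
drive_tool(plan=[[[20, 0, 0, 0, 0, 0, 0], [25, 0, 0, 0, 0, 0, 0], [25, 0, 0, 0, 0, 0, 0], [15, 0, 0, 0, 0, 0, 0], [0, 0, 0, 0, 0, 0, 0], [0, 0, 0, 0, 0, 0, 0]]])

```text
t: 21.05
tcp_pos: [513.0, -386.2, 23.4]
eef_rot: [[0.0, 0.999, 0.048], [-0.0, 0.048, -0.999], [-1.0, 0.0, 0.0]]
force: [0.5, 0.8, -0.8]
finger_gap: 0.127
```

```bash
python3 - <<'E'
from h import *
go([513.1,-386.6,10.5],2.7)
E
```

```text
t 21.1 at [ 512.95 -386.2    23.4 ] yaw 2.74 turn ax 0.04 shift [12.9   0.13  0.4 ] |13| F [ 0.49  0.8  -0.77] gap 0.127 tilt [ 0. -0. -1.]
```

Call:
drive_tool(plan=[[[6, 0, 0, 0, 0, 0, 0], [4.5, 0, 0, 0, 0, 0, 0], [2, 0, 0, 0, 0, 0, 0], [0, 0, 0, 0, 0, 0, 0.35], [0, 0, 0, 0, 0, 0, 0.35], [0, 0, 0, 0, 0, 0, 0.35], [-15, 0, 0, 0, 0, 0, 0.35], [-40, 0, 0, 0, 0, 0, 0.35], [-40, 6, -30, 0, 0, 0, 0.35], [0, 6, -38, 0, 0, 0, 0.35]]])

```text
t: 22.05
tcp_pos: [524.0, -320.3, 111.2]
eef_rot: [[0.008, 0.999, 0.046], [-0.006, 0.046, -0.999], [-1.0, 0.007, 0.006]]
force: [1.6, -0.9, -0.1]
finger_gap: 0.353
```

Call:
drive_tool(plan=[[[0, 7, -38.5, 0, 0, 0, 0.35], [0, 7, -38.5, 0, 0, 0, 0.35], [0, 7, -38.5, 0, 0, 0, 0.35], [0, 7, -38.5, 0, 0, 0, 0.35], [0, 7, -38.5, 0, 0, 0, 0.35], [0, 7, -38.5, 0, 0, 0, 0.35], [0, 7, -38.5, 0, 0, 0, 0.35], [0, 7, -38.5, 0, 0, 0, 0.35], [0, 7, -38.5, 0, 0, 0, 0.35], [0, 6, -38.5, 0, 0, 0, 0.35]]])

```text
t: 23.05
tcp_pos: [572.3, 71.6, 106.3]
eef_rot: [[0.001, 0.999, 0.048], [0.0, 0.048, -0.999], [-1.0, 0.001, 0.0]]
force: [0.1, -0.2, 0.7]
finger_gap: 0.349
```

Call:
drive_tool(plan=[[[20, 0, 0, 0, 0, 0, 0.35], [20, 0, 0, 0, 0, 0, 0.35], [0, 0, 0, 0, 0, 0, 0.35]]])

```text
t: 23.35
tcp_pos: [570.6, 70.3, 64.0]
eef_rot: [[-0.003, 0.999, 0.048], [-0.0, 0.048, -0.999], [-1.0, -0.003, -0.0]]
force: [-0.7, 0.5, -0.6]
finger_gap: 0.351
```

```bash
python3 - <<'E'
from h import *
b=fr(*DECK,(-35,70)); go([*b,17],2.7)
E
```

```text
t 23.4 at [570.6   70.27  64.02] yaw 2.76 turn ax 0.06 shift [47.02  2.42  0.51] |47| F [-0.71  0.53 -0.58] gap 0.351 tilt [-0. -0. -1.]
```

Call:
drive_tool(plan=[[[18, 1, 0, 0, 0, 0, 0.35], [16, 0, 0, 0, 0, 0, 0.35], [9, 0, 0, 0, 0, 0, 0.35], [4, 0, 0, 0, 0, 0, 0.35], [0, 0, 0, 0, 0, 0, 0.35], [0, 0, 0, 0, 0, 0, 0.1], [0, 0, 0, 0, 0, 0, 0], [0, 0, 0, 0, 0, 0, 0], [0, 0, 0, 0, 0, 0, 0], [0, 0, 0, 0, 0, 0, 0]]])

```text
t: 24.35
tcp_pos: [573.2, 70.0, 18.6]
eef_rot: [[0.001, 0.999, 0.048], [-0.0, 0.048, -0.999], [-1.0, 0.001, 0.0]]
force: [-1.5, -0.0, 6.7]
finger_gap: 0.13
```

Call:
drive_tool(plan=[[[-0.5, -8, 0, 0, 0, 0, 0], [0, -12, 0, 0, 0, 0, 0], [0, -12, 0, 0, 0, 0, 0], [0, -12, 0, 0, 0, 0, 0], [0, -12, 0, 0, 0, 0, 0], [0, 0, 0, 0, 0, 0, 0], [-10, 0, 0, 0, 0, 0, 0], [-25, 0, 0, 0, 0, 0, 0], [-35, 0, 0, 0, 0, 0, 0], [-30, 0, 10, 0, 0, 0, 0]]])

```text
t: 25.35
tcp_pos: [517.8, 57.9, 120.6]
eef_rot: [[0.001, 0.999, 0.048], [0.0, 0.048, -0.999], [-1.0, 0.001, -0.0]]
force: [0.6, -0.0, -0.6]
finger_gap: 0.127
```

Call:
drive_tool(plan=[[[0, -1, 30, 0, 0, 0, 0], [0, -1, 40, 0, 0, 0, 0], [0, -2, 40, 0, 0, 0, 0], [0, -2, 40, 0, 0, 0, 0], [0, -2, 40, 0, 0, 0, 0], [0, -2, 40, 0, 0, 0, 0], [0, -2, 40, 0, 0, 0, 0], [0, -2, 40, 0, 0, 0, 0], [0, -1, 40, 0, 0, 0, 0], [10, 0, 19, 0, 0, 0, 0]]])

```text
t: 26.35
tcp_pos: [520.9, -316.0, 110.1]
eef_rot: [[0.003, 0.999, 0.046], [-0.003, 0.046, -0.999], [-1.0, 0.003, 0.003]]
force: [0.9, 1.6, -1.3]
finger_gap: 0.129
```

Call:
drive_tool(plan=[[[20, 0, 0, 0, 0, 0, 0], [25, 0, 0, 0, 0, 0, 0], [25, 0, 0, 0, 0, 0, 0], [15, 0, 0, 0, 0, 0, 0], [0, 0, 0, 0, 0, 0, 0], [0, 0, 0, 0, 0, 0, 0]]])

```text
t: 26.95
tcp_pos: [520.2, -311.8, 23.9]
eef_rot: [[-0.0, 0.999, 0.048], [0.0, 0.048, -0.999], [-1.0, -0.0, -0.0]]
force: [-0.5, -0.2, -0.0]
finger_gap: 0.126
```

```bash
python3 - <<'E'
from h import *
go([520,-311.9,10.5],2.7)
E
```

```text
t 26.9 at [ 520.21 -311.81   23.94] yaw 2.74 turn ax 0.04 shift [13.44 -0.22  0.08] |13| F [-0.49 -0.24 -0.04] gap 0.126 tilt [-0.  0. -1.]
```

Call:
drive_tool(plan=[[[6, 0, 0, 0, 0, 0, 0], [4.5, 0, 0, 0, 0, 0, 0], [2, 0, 0, 0, 0, 0, 0], [0, 0, 0, 0, 0, 0, 0.35], [0, 0, 0, 0, 0, 0, 0.35], [0, 0, 0, 0, 0, 0, 0.35], [-15, 0, 0, 0, 0, 0, 0.35], [-40, 0, 0, 0, 0, 0, 0.35], [-40, -20, -20, 0, 0, 0, 0.35], [0, -20, -20, 0, 0, 0, 0.35]]])

```text
t: 27.95
tcp_pos: [480.2, -275.4, 110.4]
eef_rot: [[0.006, 0.999, 0.047], [-0.005, 0.047, -0.999], [-1.0, 0.006, 0.005]]
force: [0.0, -0.6, -1.6]
finger_gap: 0.351
```

```bash
cat >> h.py <<'E'
def oranges(a):
    h=cv2.cvtColor(a,cv2.COLOR_BGR2HSV); m=(h[...,0]>8)&(h[...,0]<20)&(h[...,1]>120)&(h[...,2]>100)
    m[:150]=0;m[345:]=0;m[:,:130]=0;m[:,430:]=0
    c,_=cv2.findContours(m.astype(np.uint8)*255,cv2.RETR_EXTERNAL,cv2.CHAIN_APPROX_NONE)
    for k in c:
        if cv2.contourArea(k)<60: continue
        (x,y),(w,l),an=cv2.minAreaRect(unproj("top",k[:,0,:],6)[:,:2].astype(np.float32))
        if w<l: an-=90
        print("orange px",k[:,0].mean(0),"ctr",(round(x,1),round(y,1)),"size",round(w,1),round(l,1),"yaw %.1f"%an,"fin",fr((x,y),an,(-36,0)))
E
python3 - <<'E'
from h import *
a=vision.capture("top"); cv2.imwrite("pics/t11.png",a); oranges(a)
b=vision.capture("side")
cv2.imwrite("pics/v11.png",np.vstack([cv2.resize(a[140:340,130:590],(736,320)),cv2.resize(b[180:400,240:600],(458,280),interpolation=cv2.INTER_AREA) if 0 else np.pad(cv2.resize(b[180:400,240:600],(458,280)),((0,0),(0,278),(0,0)))]))
go([379.6,283,105],13.9)
E
```

```text
orange px [220.81 284.86] ctr (414.3, 291.9) size 101.7 42.3 yaw 14.3 fin [379.36 283.01]
orange px [157.24 247.1 ] ctr (506.1, 440.2) size 42.6 101.9 yaw -3.5 fin [470.17 442.34]
orange px [225.25 197.65] ctr (615.5, 278.4) size 101.5 42.5 yaw 15.7 fin [580.81 268.66]
t 28.1 at [ 476.04 -271.9   107.06] yaw 2.75 turn ax -11.15 shift [   2.06   39.68 -561.82] |563| F [-0.73 -0.06 -0.35] gap 0.351 tilt [-0.  0. -1.]
```

View pics/v11.png

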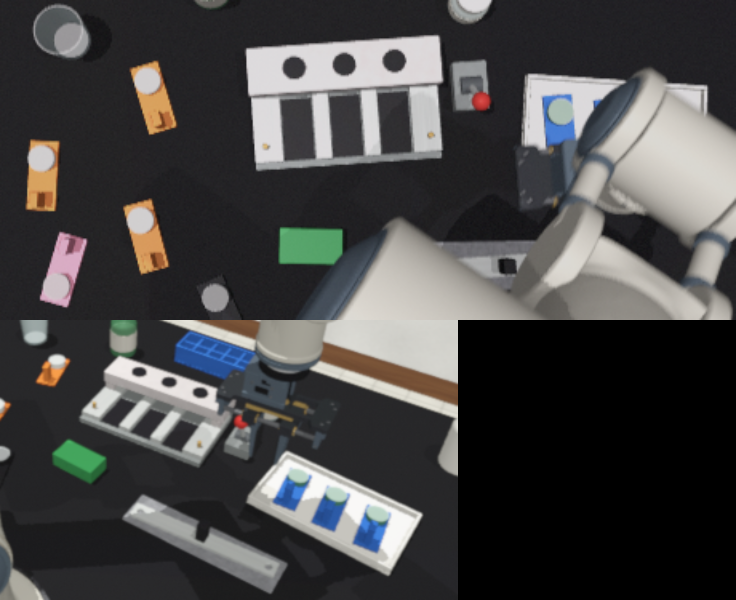

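All lanes are empty and all three blue carriers lie flat in the tray (side view at the bottom of the composite). The oranges have not moved. First orange: fin at (379,283), yaw 14.3.

Call:
drive_tool(plan=[[[0, -5, -40, 0, 0, 0, 0.35], [0, -5, -40, 0, 0, 0, 0.35], [0, -5, -40, 0, 0, 0, 0.35], [0, -5, -40, 0, 0, 0, 0.35], [0, -5, -40, 0, 0, 0, 0.35], [0, -5, -40, 0, 0, 0, 0.35], [0, -5, -40, 0, 0, 0, 0.35], [0, -5, -40, 0, 0, 0, 0.35], [0, -5, -40, 0, 0, 0, 0.35], [0, -5, -40, 0, 0, 0, 0.35]]])

```text
t: 29.05
tcp_pos: [409.1, 124.8, 105.9]
eef_rot: [[0.0, 0.999, 0.047], [-0.0, 0.047, -0.999], [-1.0, 0.0, 0.0]]
force: [1.6, 0.1, 0.9]
finger_gap: 0.351
```

Call:
drive_tool(plan=[[[0, -5, -40, 0, 0, 0, 0.35], [0, -5, -40, 0, 0, 0, 0.35], [0, -5, -40, 0, 0, 0, 0.35], [0, -5, -39, 0, 0, 0, 0.35], [0, 0, 0, -5.8, 0, 0, 0.35], [0, 0, 0, -5.8, 0, 0, 0.35], [20, 0, 0, 0, 0, 0, 0.35], [20, 0, 0, 0, 0, 0, 0.35], [0, 0, 0, 0, 0, 0, 0.35], [0, 0, 0, 0, 0, 0, 0.35]]])

```text
t: 30.05
tcp_pos: [381.6, 281.1, 66.1]
eef_rot: [[-0.001, 0.969, 0.247], [-0.0, 0.247, -0.969], [-1.0, -0.001, 0.0]]
force: [-0.4, -0.6, 0.8]
finger_gap: 0.349
```

```bash
python3 - <<'E'
from h import *
go([379.4,283,5],14.3)
E
```

```text
t 30.1 at [381.65 281.14  66.07] yaw 14.32 turn ax 0.02 shift [61.07 -1.72 -2.35] |61| F [-0.35 -0.6   0.82] gap 0.349 tilt [-0. -0. -1.]
```

Call:
drive_tool(plan=[[[20, -1.5, -2, 0, 0, 0, 0.35], [20, 0, 0, 0, 0, 0, 0.35], [12, 0, 0, 0, 0, 0, 0.35], [6, 0, 0, 0, 0, 0, 0.35], [2, 0, 0, 0, 0, 0, 0.35], [0, 0, 0, 0, 0, 0, 0.1], [0, 0, 0, 0, 0, 0, 0], [0, 0, 0, 0, 0, 0, 0], [0, 0, 0, 0, 0, 0, 0], [0, 0, 0, 0, 0, 0, 0]]])

```text
t: 31.05
tcp_pos: [380.0, 282.8, 6.5]
eef_rot: [[0.001, 0.969, 0.247], [0.0, 0.247, -0.969], [-1.0, 0.001, -0.0]]
force: [0.1, -0.9, 8.7]
finger_gap: 0.129
```

Call:
drive_tool(plan=[[[-10, 0, 0, 0, 0, 0, 0], [-30, 0, 0, 0, 0, 0, 0], [-35, 0, 0, 0, 0, 0, 0], [0, 0, 0, 5.8, 0, 0, 0], [0, 0, 0, 5.8, 0, 0, 0], [0, 0, 0, 0, 0, 0, 0]]])

```text
t: 31.65
tcp_pos: [379.7, 282.8, 81.9]
eef_rot: [[0.001, 0.999, 0.046], [0.0, 0.046, -0.999], [-1.0, 0.001, -0.0]]
force: [-0.2, 0.4, -0.4]
finger_gap: 0.131
```

```bash
python3 - <<'E'
from h import *
for y in(70,0,-70): go([*fr(*DECK,(-36-60,y)),40],2.7)
E
```

```text
t 31.6 at [379.7  282.76  81.87] yaw 2.61 turn ax -0.09 shift [ 41.87 122.1  221.76] |257| F [-0.25  0.42 -0.38] gap 0.131 tilt [ 0.  0. -1.]
t 31.6 at [379.7  282.76  81.87] yaw 2.61 turn ax -0.09 shift [ 41.87 122.1  291.76] |319| F [-0.25  0.42 -0.38] gap 0.131 tilt [ 0.  0. -1.]
t 31.6 at [379.7  282.76  81.87] yaw 2.61 turn ax -0.09 shift [ 41.87 122.1  361.76] |384| F [-0.25  0.42 -0.38] gap 0.131 tilt [ 0.  0. -1.]
```

Call:
drive_tool(plan=[[[0, 12, 36, 0, 0, 0, 0], [0, 12, 36, 0, 0, 0, 0], [0, 12, 36, 0, 0, 0, 0], [0, 12, 36, 0, 0, 0, 0], [0, 12, 36, 0, 0, 0, 0], [0, 12, 36, 0, 0, 0, 0], [0, 12, 36, 0, 0, 0, 0], [0, 12, 36, 0, 0, 0, 0], [0, 12, 37, 0, 0, 0, 0], [0, 13, 37, 0, 0, 0, 0]]])

```text
t: 32.65
tcp_pos: [517.8, -74.7, 81.2]
eef_rot: [[-0.0, 0.999, 0.051], [0.0, 0.051, -0.999], [-1.0, -0.0, -0.0]]
force: [1.5, 0.6, -0.9]
finger_gap: 0.128
```

Call:
drive_tool(plan=[[[20, 0, 0, 0, 0, 0, 0], [15, 0, 0, 0, 0, 0, 0], [0, 0, 0, 0, 0, 0, 0], [0, 0, 0, 0, 0, 0, 0]]])

```text
t: 33.05
tcp_pos: [517.5, -72.9, 46.3]
eef_rot: [[-0.001, 0.999, 0.05], [0.0, 0.05, -0.999], [-1.0, -0.001, -0.0]]
force: [0.5, 0.2, -1.0]
finger_gap: 0.127
```

```bash
python3 - <<'E'
from h import *
go([*fr(*DECK,(-36-60,-70.2)),19],2.7)
E
```

```text
t 33.0 at [517.55 -72.94  46.27] yaw 2.84 turn ax 0.14 shift [27.27  1.16  0.16] |27| F [ 0.49  0.15 -0.98] gap 0.127 tilt [-0.  0. -1.]
```

Call:
drive_tool(plan=[[[12, 0, 0, 0.1, 0, 0, 0], [9, 0, 0, 0, 0, 0, 0], [4, 0, 0, 0, 0, 0, 0], [2, 0, 0, 0, 0, 0, 0], [0, 0, 0, 0, 0, 0, 0], [0, 0, 0, 0, 0, 0, 0]]])

```text
t: 33.65
tcp_pos: [517.8, -73.1, 19.1]
eef_rot: [[0.0, 0.999, 0.046], [-0.0, 0.046, -0.999], [-1.0, 0.0, 0.0]]
force: [0.4, -0.4, -0.4]
finger_gap: 0.13
```

Call:
drive_tool(plan=[[[0, 6, 0, 0, 0, 0, 0], [0, 10, 0, 0, 0, 0, 0], [0, 10, 0, 0, 0, 0, 0], [0, 10, 0, 0, 0, 0, 0], [0, 10, 0, 0, 0, 0, 0], [0, 8, 0, 0, 0, 0, 0], [0, 4, 0, 0, 0, 0, 0], [0, 0, 0, 0, 0, 0, 0], [0, 0, 0, 0, 0, 0, 0]]])

```text
t: 34.55
tcp_pos: [575.3, -70.4, 18.9]
eef_rot: [[-0.001, 0.999, 0.046], [0.0, 0.046, -0.999], [-1.0, -0.001, -0.0]]
force: [1.2, 0.3, -1.3]
finger_gap: 0.127
```

Call:
drive_tool(plan=[[[0, 1, 0, 0, 0, 0, 0], [0, 1, 0, 0, 0, 0, 0], [0, 1, 0, 0, 0, 0, 0], [0, 0, 0, 0, 0, 0, 0], [0, 0, 0, 0, 0, 0, 0]]])

```text
t: 35.05
tcp_pos: [578.6, -70.4, 19.0]
eef_rot: [[-0.0, 0.999, 0.046], [0.0, 0.046, -0.999], [-1.0, -0.0, -0.0]]
force: [-0.0, -0.8, -0.8]
finger_gap: 0.126
```

Call:
drive_tool(plan=[[[0, 1, 0, 0, 0, 0, 0], [0, 0.5, 0, 0, 0, 0, 0], [0, 0, 0, 0, 0, 0, 0], [0, 0, 0, 0, 0, 0, 0]]])

```text
t: 35.45
tcp_pos: [580.1, -70.3, 19.0]
eef_rot: [[-0.0, 0.999, 0.046], [0.0, 0.046, -0.999], [-1.0, -0.0, -0.0]]
force: [0.0, 0.1, -0.8]
finger_gap: 0.13
```

Call:
drive_tool(plan=[[[0, 1, 0, 0, 0, 0, 0], [0, 0, 0, 0, 0, 0, 0], [0, 0, 0, 0, 0, 0, 0]]])

```text
t: 35.75
tcp_pos: [581.2, -70.2, 19.0]
eef_rot: [[-0.0, 0.999, 0.046], [0.0, 0.046, -0.999], [-1.0, -0.0, -0.0]]
force: [0.3, -0.6, -0.8]
finger_gap: 0.133
```

Call:
drive_tool(plan=[[[0, 1, 0, 0, 0, 0, 0], [0, 0.5, 0, 0, 0, 0, 0], [0, 0, 0, 0, 0, 0, 0], [0, 0, 0, 0, 0, 0, 0]]])

```text
t: 36.15
tcp_pos: [581.2, -70.1, 18.8]
eef_rot: [[-0.003, 0.999, 0.046], [0.0, 0.046, -0.999], [-1.0, -0.003, -0.0]]
force: [-7.6, -1.7, 2.2]
finger_gap: 0.129
```

Call:
drive_tool(plan=[[[0, 1, 0, 0, 0, 0, 0], [0, 0.5, 0, 0, 0, 0, 0], [0, 0, 0, 0, 0, 0, 0], [0, 0, 0, 0, 0, 0, 0]]])

```text
t: 36.55
tcp_pos: [581.1, -70.0, 18.6]
eef_rot: [[-0.005, 0.999, 0.046], [0.0, 0.046, -0.999], [-1.0, -0.005, -0.001]]
force: [-14.4, -3.7, 9.1]
finger_gap: 0.128
```

Contact with the back stop (−14 N, tool stopped at x=581). Releasing, then over to the second orange.

Call:
drive_tool(plan=[[[0, 0, 0, 0, 0, 0, 0.35], [0, 0, 0, 0, 0, 0, 0.35], [0, 0, 0, 0, 0, 0, 0.35], [-15, -2, 0, 0, 0, 0, 0.35], [-35, 0, 0, 0, 0, 0, 0.35], [-36, -5, -10, 0, 0, 0, 0.35], [0, -6, -30, 0, 0, 0, 0.35], [0, -7, -40, 0, 0, 0, 0.35], [0, -7, -40, 0, 0, 0, 0.35], [0, -7, -40, 0, 0, 0, 0.35]]])

```text
t: 37.55
tcp_pos: [542.6, 89.6, 106.3]
eef_rot: [[0.001, 0.999, 0.045], [0.0, 0.045, -0.999], [-1.0, 0.001, -0.0]]
force: [0.7, 0.1, 0.1]
finger_gap: 0.352
```

Call:
drive_tool(plan=[[[0, -7, -40, 0, 0, 0, 0.35], [0, -7, -40, 0, 0, 0, 0.35], [0, -7, -40, 0, 0, 0, 0.35], [0, -7, -40, 0, 0, 0, 0.35], [0, -7, -40, 0, 0, 0, 0.35], [0, -7, -40, 0, 0, 0, 0.35], [0, -7, -40, 0, 0, 0, 0.35], [0, -7, -40, 0, 0, 0, 0.35], [0, -5, -38, 6.2, 0, 0, 0.35], [0, 0, 0, 0, 0, 0, 0.35]]])

```text
t: 38.55
tcp_pos: [464.5, 447.4, 106.2]
eef_rot: [[0.001, 0.998, -0.064], [0.002, -0.064, -0.998], [-1.0, 0.001, -0.002]]
force: [0.9, -0.2, 0.4]
finger_gap: 0.346
```

```bash
python3 - <<'E'
from h import *
go([470.2,442.3,70],-3.5)
a=vision.capture("top"); oranges(a); cv2.imwrite("pics/t12.png",a)
E
```

```text
t 38.5 at [464.5  447.39 106.2 ] yaw -3.64 turn ax -0.14 shift [36.2   6.    4.73] |37| F [ 0.88 -0.22  0.39] gap 0.346 tilt [ 0.  0. -1.]
orange px [159.83 234.72] ctr (534.0, 438.9) size 42.5 45.1 yaw -5.2 fin [498.19 442.13]
orange px [375.39 206.07] ctr (594.2, -70.3) size 55.6 42.6 yaw 2.3 fin [558.22 -71.69]
orange px [225.26 197.65] ctr (615.5, 278.4) size 101.5 42.5 yaw 15.7 fin [580.81 268.66]
```

Call:
drive_tool(plan=[[[0, 6, 4.5, -0.1, 0, 0, 0.35], [30, 0, 0, 0, 0, 0, 0.35], [25, 0, 0, 0, 0, 0, 0.35], [20, 0, 0, 0, 0, 0, 0.35], [0, 0, 0, 0, 0, 0, 0.35], [0, 0, 0, 0, 0, 0, 0.35]]])

```text
t: 39.2
tcp_pos: [472.0, 437.1, 30.8]
eef_rot: [[0.0, 0.998, -0.061], [-0.0, -0.061, -0.998], [-1.0, 0.0, 0.0]]
force: [0.3, 0.1, 1.8]
finger_gap: 0.35
```

```bash
python3 - <<'E'
from h import *
go([470.2,442.3,6],-3.5)
E
```

```text
t 39.2 at [472.01 437.14  30.77] yaw -3.51 turn ax -0.01 shift [24.77 -2.12 -5.04] |25| F [0.33 0.05 1.75] gap 0.350 tilt [ 0. -0. -1.]
```

Call:
drive_tool(plan=[[[0, -2, -5, 0, 0, 0, 0.35], [10, 0, 0, 0, 0, 0, 0.35], [10, 0, 0, 0, 0, 0, 0.35], [4, 0, 0, 0, 0, 0, 0.35], [0, 0, 0, 0, 0, 0, 0.35], [0, 0, 0, 0, 0, 0, 0.1], [0, 0, 0, 0, 0, 0, 0], [0, 0, 0, 0, 0, 0, 0], [0, 0, 0, 0, 0, 0, 0], [0, 0, 0, 0, 0, 0, 0]]])

```text
t: 40.2
tcp_pos: [469.7, 443.4, 6.3]
eef_rot: [[0.0, 0.998, -0.061], [0.0, -0.061, -0.998], [-1.0, 0.0, -0.0]]
force: [0.1, -0.7, 2.4]
finger_gap: 0.127
```

Call:
drive_tool(plan=[[[-10, 0, 0, 0, 0, 0, 0], [-30, 0, 0, 0, 0, 0, 0], [-35, 0, 0, 0, 0, 0, 0], [-10, 0, 0, -6.2, 0, 0, 0], [0, 0, 0, 0, 0, 0, 0], [0, 0, 0, 0, 0, 0, 0]]])

```text
t: 40.8
tcp_pos: [469.3, 443.1, 90.9]
eef_rot: [[-0.0, 0.999, 0.045], [-0.0, 0.045, -0.999], [-1.0, -0.0, 0.0]]
force: [-0.1, -0.7, -0.6]
finger_gap: 0.128
```

```bash
python3 - <<'E'
from h import *
go([*fr(*DECK,(-36-61,-.2)),50],2.7)
E
```

```text
t 40.8 at [469.3  443.09  90.92] yaw 2.57 turn ax -0.13 shift [ 40.92  24.04 447.89] |450| F [-0.08 -0.73 -0.62] gap 0.128 tilt [-0. -0. -1.]
```

Call:
drive_tool(plan=[[[0, 2, 30, -0.1, 0, 0, 0], [0, 2, 38, 0, 0, 0, 0], [0, 2, 38, 0, 0, 0, 0], [0, 2, 38, 0, 0, 0, 0], [0, 2, 38, 0, 0, 0, 0], [0, 2, 38, 0, 0, 0, 0], [0, 2, 38, 0, 0, 0, 0], [0, 2, 38, 0, 0, 0, 0], [0, 2, 38, 0, 0, 0, 0], [0, 2, 38, 0, 0, 0, 0]]])

```text
t: 41.8
tcp_pos: [506.9, 71.2, 90.1]
eef_rot: [[-0.002, 0.999, 0.047], [-0.0, 0.047, -0.999], [-1.0, -0.002, -0.0]]
force: [1.3, -0.1, -1.2]
finger_gap: 0.129
```

Call:
drive_tool(plan=[[[0, 2, 38, 0, 0, 0, 0], [0, 2, 38, 0, 0, 0, 0], [20, 0, 0, 0, 0, 0, 0], [20, 0, 0, 0, 0, 0, 0], [0, 0, 0, 0, 0, 0, 0], [0, 0, 0, 0, 0, 0, 0]]])

```text
t: 42.4
tcp_pos: [514.8, -2.8, 50.6]
eef_rot: [[-0.002, 0.999, 0.048], [0.0, 0.048, -0.999], [-1.0, -0.002, -0.0]]
force: [0.4, -0.0, 0.2]
finger_gap: 0.129
```

```bash
python3 - <<'E'
from h import *
go([*fr(*DECK,(-36-61,-.2)),19],2.7)
E
```

```text
t 42.4 at [514.84  -2.82  50.6 ] yaw 2.75 turn ax 0.05 shift [31.6  -0.43  0.33] |32| F [ 0.35 -0.02  0.23] gap 0.129 tilt [-0.  0. -1.]
```

Call:
drive_tool(plan=[[[15, 0, 0, 0, 0, 0, 0], [10, 0, 0, 0, 0, 0, 0], [5, 0, 0, 0, 0, 0, 0], [1.5, 0, 0, 0, 0, 0, 0], [0, 0, 0, 0, 0, 0, 0], [0, 0, 0, 0, 0, 0, 0]]])

```text
t: 43.0
tcp_pos: [515.8, -3.0, 19.9]
eef_rot: [[0.0, 0.999, 0.049], [-0.0, 0.049, -0.999], [-1.0, 0.0, 0.0]]
force: [-0.3, 0.5, -0.2]
finger_gap: 0.13
```

Call:
drive_tool(plan=[[[0, 6, 0, 0, 0, 0, 0], [0, 10, 0, 0, 0, 0, 0], [0, 10, 0, 0, 0, 0, 0], [0, 10, 0, 0, 0, 0, 0], [0, 10, 0, 0, 0, 0, 0], [0, 8, 0, 0, 0, 0, 0], [0, 3, 0, 0, 0, 0, 0], [0, 0, 0, 0, 0, 0, 0], [0, 0, 0, 0, 0, 0, 0]]])

```text
t: 43.9
tcp_pos: [572.1, -0.2, 19.4]
eef_rot: [[-0.001, 0.999, 0.049], [0.0, 0.049, -0.999], [-1.0, -0.001, -0.0]]
force: [0.1, -0.4, -0.1]
finger_gap: 0.127
```

Call:
drive_tool(plan=[[[0, 1, 0, 0, 0, 0, 0], [0, 1, 0, 0, 0, 0, 0], [0, 1, 0, 0, 0, 0, 0], [0, 0, 0, 0, 0, 0, 0], [0, 0, 0, 0, 0, 0, 0]]])

```text
t: 44.4
tcp_pos: [575.5, -0.0, 19.5]
eef_rot: [[0.0, 0.999, 0.049], [-0.0, 0.049, -0.999], [-1.0, 0.0, 0.0]]
force: [-0.5, -0.6, -0.5]
finger_gap: 0.13
```

Call:
drive_tool(plan=[[[0.7, 1, 0, 0, 0, 0, 0], [0, 1, 0, 0, 0, 0, 0], [0, 1, 0, 0, 0, 0, 0], [0, 0, 0, 0, 0, 0, 0], [0, 0, 0, 0, 0, 0, 0]]])

```text
t: 44.9
tcp_pos: [576.8, 0.1, 18.5]
eef_rot: [[-0.003, 0.999, 0.049], [0.0, 0.049, -0.999], [-1.0, -0.003, -0.0]]
force: [-7.7, -1.2, 2.7]
finger_gap: 0.126
```

Call:
drive_tool(plan=[[[0, 1, 0, 0, 0, 0, 0], [0, 0.5, 0, 0, 0, 0, 0], [0, 0, 0, 0, 0, 0, 0], [0, 0, 0, 0, 0, 0, 0]]])

```text
t: 45.3
tcp_pos: [576.7, 0.2, 18.4]
eef_rot: [[-0.006, 0.999, 0.05], [0.0, 0.05, -0.999], [-1.0, -0.006, -0.0]]
force: [-16.0, -3.4, 8.1]
finger_gap: 0.131
```

Call:
drive_tool(plan=[[[0, 0, 0, 0, 0, 0, 0.35], [0, 0, 0, 0, 0, 0, 0.35], [0, 0, 0, 0, 0, 0, 0.35], [-15, -2, 0, 0, 0, 0, 0.35], [-35, 0, 0, 0, 0, 0, 0.35], [-36, 2, -10, 0, 0, 0, 0.35], [0, 2, -38, 0, 0, 0, 0.35], [0, 2, -38, 0, 0, 0, 0.35], [0, 2, -38, 0, 0, 0, 0.35], [0, 2, -38, 0, 0, 0, 0.35]]])

```text
t: 46.3
tcp_pos: [580.0, 163.9, 106.2]
eef_rot: [[0.001, 0.999, 0.049], [0.0, 0.049, -0.999], [-1.0, 0.001, -0.0]]
force: [0.5, -0.3, 0.1]
finger_gap: 0.351
```

Call:
drive_tool(plan=[[[0, 3, -38, 0, 0, 0, 0.35], [0, 3, -38, 0, 0, 0, 0.35], [0, 2, -30, 0, 0, 0, 0.35], [0, 0, 0, -6.5, 0, 0, 0.35], [0, 0, 0, -6.5, 0, 0, 0.35], [0, 0, 0, 0, 0, 0, 0.35], [0, 0, 0, 0, 0, 0, 0.35], [0, 0, 0, 0, 0, 0, 0.35]]])

```text
t: 47.1
tcp_pos: [582.9, 268.4, 105.3]
eef_rot: [[0.0, 0.963, 0.27], [0.0, 0.27, -0.963], [-1.0, 0.0, -0.0]]
force: [-0.7, -0.1, -0.7]
finger_gap: 0.35
```

```bash
python3 - <<'E'
from h import *
go([580.8,268.7,6],15.7)
a=vision.capture("top"); oranges(a); cv2.imwrite("pics/t13.png",a)
E
```

```text
t 47.1 at [582.87 268.43 105.3 ] yaw 15.65 turn ax -0.05 shift [99.3  -1.92 -0.83] |99| F [-0.74 -0.13 -0.68] gap 0.350 tilt [ 0.  0. -1.]
orange px [346.5  208.09] ctr (591.0, -3.1) size 55.3 42.0 yaw 2.8 fin [555.02  -4.86]
orange px [375.39 206.07] ctr (594.2, -70.3) size 55.6 42.6 yaw 2.3 fin [558.22 -71.69]
```

```bash
python3 - <<'E'
from h import *
a=vision.capture("side"); cv2.imwrite("pics/s13.png",a)
for n,i in(("old",cv2.imread("pics/s8.png")),("now",a)):
    h=cv2.cvtColor(i,cv2.COLOR_BGR2HSV); m=((h[...,0]>6)&(h[...,0]<20)&(h[...,1]>150)&(h[...,2]>100)).astype(np.uint8)
    k,l,s,c=cv2.connectedComponentsWithStats(m)
    print(n,[(s[j,:5],c[j]) for j in range(1,k) if s[j,4]>40])
b=np.array([fr((615.5,278.4),15.7,q) for q in((-50,-21),(-50,21),(50,21),(50,-21))])
print(proj("side",np.c_[b,[6]*4]))
E
```

```text
old [(array([268, 210,  27,  22, 270], dtype=int32), array([279.43, 222.58])), (array([195, 212,  37,  20, 343], dtype=int32), array([208.79, 221.41])), (array([216, 245,  32,  25, 351], dtype=int32), array([229.22, 258.79]))]
now [(array([269, 210,  26,  22, 257], dtype=int32), array([279.51, 222.64])), (array([131, 225,  25,   9, 116], dtype=int32), array([143.28, 229.71])), (array([351, 244,  22,  20, 235], dtype=int32), array([361.2 , 254.49])), (array([375, 252,  25,  22, 269], dtype=int32), array([385.6 , 263.41]))]
[[281.96 230.14]
 [267.98 227.4 ]
 [280.63 208.05]
 [294.03 210.54]]
```

C is unmoved (side blob at (279.5,222.6) both then and now). Descending.

Call:
drive_tool(plan=[[[30, -2, -1, 0, 0, 0, 0.35], [30, 0, 0, 0, 0, 0, 0.35], [20, 0, 0, 0, 0, 0, 0.35], [12, 0, 0, 0, 0, 0, 0.35], [6, 0, 0, 0, 0, 0, 0.35], [0, 0, 0, 0, 0, 0, 0.35], [0, 0, 0, 0, 0, 0, 0.35]]])

```text
t: 47.9
tcp_pos: [581.2, 269.3, 7.7]
eef_rot: [[0.001, 0.962, 0.272], [0.0, 0.272, -0.962], [-1.0, 0.001, -0.0]]
force: [-0.2, 0.2, 0.5]
finger_gap: 0.35
```

Call:
drive_tool(plan=[[[0, 0, 0, 0, 0, 0, 0.1], [0, 0, 0, 0, 0, 0, 0], [0, 0, 0, 0, 0, 0, 0], [0, 0, 0, 0, 0, 0, 0], [0, 0, 0, 0, 0, 0, 0]]])

```text
t: 48.4
tcp_pos: [580.8, 269.1, 7.3]
eef_rot: [[0.001, 0.962, 0.273], [0.0, 0.273, -0.962], [-1.0, 0.001, -0.0]]
force: [-1.3, -0.5, 6.2]
finger_gap: 0.124
```

Call:
drive_tool(plan=[[[-10, 0, 0, 0, 0, 0, 0], [-30, 0, 0, 0, 0, 0, 0], [-35, 0, 0, 0, 0, 0, 0], [-10, 0, 0, 6.5, 0, 0, 0], [0, 0, 0, 6.5, 0, 0, 0], [0, 0, 0, 0, 0, 0, 0], [0, 0, 0, 0, 0, 0, 0]]])

```text
t: 49.1
tcp_pos: [580.3, 269.0, 91.9]
eef_rot: [[-0.0, 0.999, 0.053], [-0.0, 0.053, -0.999], [-1.0, -0.0, 0.0]]
force: [0.1, -0.4, -1.0]
finger_gap: 0.127
```

```bash
python3 - <<'E'
from h import *
go([*fr(*DECK,(-36-61,69.8)),50],2.7)
E
```

```text
t 49.1 at [580.33 268.98  91.91] yaw 3.02 turn ax 0.32 shift [ 41.91 -78.66 198.74] |218| F [ 0.1  -0.43 -1.05] gap 0.127 tilt [-0. -0. -1.]
```

Call:
drive_tool(plan=[[[0, -13, 33, 0.3, 0, 0, 0], [0, -13, 33, 0, 0, 0, 0], [0, -13, 33, 0, 0, 0, 0], [0, -13, 33, 0, 0, 0, 0], [0, -13, 33, 0, 0, 0, 0], [0, -13, 33, 0, 0, 0, 0], [20, 0, 0, 0, 0, 0, 0], [20, 0, 0, 0, 0, 0, 0], [0, 0, 0, 0, 0, 0, 0], [0, 0, 0, 0, 0, 0, 0]]])

```text
t: 50.1
tcp_pos: [511.3, 67.8, 51.9]
eef_rot: [[-0.001, 0.999, 0.046], [-0.0, 0.046, -0.999], [-1.0, -0.001, -0.0]]
force: [0.4, -0.1, -0.5]
finger_gap: 0.122
```

```bash
python3 - <<'E'
from h import *
go([*fr(*DECK,(-36-61,69.8)),20],2.7)
E
```

```text
t 50.1 at [511.33  67.82  51.89] yaw 2.63 turn ax -0.07 shift [31.89 -0.26  1.05] |32| F [ 0.43 -0.12 -0.47] gap 0.122 tilt [-0. -0. -1.]
```

Call:
drive_tool(plan=[[[15, 0, 0.8, 0, 0, 0, 0], [10, 0, 0, 0, 0, 0, 0], [5, 0, 0, 0, 0, 0, 0], [1.5, 0, 0, 0, 0, 0, 0], [0, 0, 0, 0, 0, 0, 0], [0, 0, 0, 0, 0, 0, 0]]])

```text
t: 50.7
tcp_pos: [511.8, 67.0, 20.7]
eef_rot: [[0.001, 0.999, 0.044], [0.0, 0.044, -0.999], [-1.0, 0.001, 0.0]]
force: [0.6, -0.6, -0.5]
finger_gap: 0.129
```

Call:
drive_tool(plan=[[[0, 6, 0, 0, 0, 0, 0], [0, 10, 0, 0, 0, 0, 0], [0, 10, 0, 0, 0, 0, 0], [0, 10, 0, 0, 0, 0, 0], [0, 10, 0, 0, 0, 0, 0], [0, 8, 0, 0, 0, 0, 0], [0, 3, 0, 0, 0, 0, 0], [0, 0, 0, 0, 0, 0, 0], [0, 0, 0, 0, 0, 0, 0]]])

```text
t: 51.6
tcp_pos: [568.0, 69.5, 20.2]
eef_rot: [[-0.001, 0.999, 0.044], [-0.0, 0.044, -0.999], [-1.0, -0.001, -0.0]]
force: [-0.5, 0.8, -0.8]
finger_gap: 0.128
```

Call:
drive_tool(plan=[[[0, 1, 0, 0, 0, 0, 0], [0, 1, 0, 0, 0, 0, 0], [0, 1, 0, 0, 0, 0, 0], [0, 0, 0, 0, 0, 0, 0], [0, 0, 0, 0, 0, 0, 0]]])

```text
t: 52.1
tcp_pos: [571.5, 69.6, 20.3]
eef_rot: [[-0.0, 0.999, 0.044], [0.0, 0.044, -0.999], [-1.0, -0.0, -0.0]]
force: [-0.3, 0.5, -1.7]
finger_gap: 0.13
```

Call:
drive_tool(plan=[[[0.5, 1, 0, 0, 0, 0, 0], [0, 1, 0, 0, 0, 0, 0], [0, 0, 0, 0, 0, 0, 0], [0, 0, 0, 0, 0, 0, 0]]])

```text
t: 52.5
tcp_pos: [573.5, 69.7, 19.8]
eef_rot: [[-0.0, 0.999, 0.044], [0.0, 0.044, -0.999], [-1.0, -0.0, -0.0]]
force: [0.8, -0.9, -0.8]
finger_gap: 0.128
```

Call:
drive_tool(plan=[[[0.5, 1, 0, 0, 0, 0, 0], [0, 1, 0, 0, 0, 0, 0], [0, 0, 0, 0, 0, 0, 0], [0, 0, 0, 0, 0, 0, 0]]])

```text
t: 52.9
tcp_pos: [573.9, 69.7, 19.4]
eef_rot: [[-0.003, 0.999, 0.044], [-0.0, 0.044, -0.999], [-1.0, -0.003, 0.0]]
force: [-8.8, -1.8, 8.7]
finger_gap: 0.13
```

Call:
drive_tool(plan=[[[0, 1, 0, 0, 0, 0, 0], [0, 0.5, 0, 0, 0, 0, 0], [0, 0, 0, 0, 0, 0, 0], [0, 0, 0, 0, 0, 0, 0]]])

```text
t: 53.3
tcp_pos: [573.9, 69.7, 19.3]
eef_rot: [[-0.005, 0.999, 0.044], [-0.0, 0.044, -0.999], [-1.0, -0.005, 0.0]]
force: [-16.1, -2.0, 17.2]
finger_gap: 0.127
```

Call:
drive_tool(plan=[[[0, 0, 0, 0, 0, 0, 0.35], [0, 0, 0, 0, 0, 0, 0.35], [0, 0, 0, 0, 0, 0, 0.35], [-15, -2, 0, 0, 0, 0, 0.35], [-35, 0, 0, 0, 0, 0, 0.35], [-36, -10, 10, 0, 0, 0, 0.4], [0, -30, 36, 0, 0, 0, 0.4], [0, -30, 36, 0, 0, 0, 0.4], [0, -30, 36, 0, 0, 0, 0.4], [0, -30, 36, 0, 0, 0, 0.4]]])

```text
t: 54.3
tcp_pos: [450.9, -90.9, 106.4]
eef_rot: [[0.001, 0.999, 0.045], [-0.001, 0.045, -0.999], [-1.0, 0.001, 0.001]]
force: [0.0, -0.6, 0.2]
finger_gap: 0.403
```

Call:
drive_tool(plan=[[[0, -30, 36, 0.1, 0, 0, 0.4], [0, -30, 36, 0, 0, 0, 0.4], [0, -30, 36, 0, 0, 0, 0.4], [0, -8, 20, 0, 0, 0, 0.4], [0, 0, 0, 0, 0, 0, 0.4], [0, 0, 0, 0, 0, 0, 0.4], [0, 0, 0, 0, 0, 0, 0.4]]])

```text
t: 55.0
tcp_pos: [359.8, -221.3, 105.7]
eef_rot: [[0.0, 0.999, 0.043], [-0.0, 0.043, -0.999], [-1.0, 0.0, 0.0]]
force: [0.2, 0.3, -0.4]
finger_gap: 0.399
```

```bash
python3 - <<'E'
from h import *
go([360.8,-223,6],2.73)
a=vision.capture("top"); oranges(a); cv2.imwrite("pics/t14.png",a)
b=vision.capture("side")
cv2.imwrite("pics/v14.png",np.vstack([cv2.resize(a[150:250,270:430],(480,300)),cv2.resize(b[200:400,240:560],(480,300))]))
E
```

```text
t 55.0 at [ 359.83 -221.26  105.69] yaw 2.46 turn ax -0.27 shift [99.69  0.89  1.78] |100| F [ 0.22  0.34 -0.4 ] gap 0.399 tilt [ 0. -0. -1.]
orange px [314.95 210.47] ctr (587.4, 70.3) size 41.9 53.8 yaw -1.3 fin [551.45  71.08]
orange px [346.5  208.09] ctr (591.0, -3.1) size 55.3 42.0 yaw 2.8 fin [555.02  -4.86]
orange px [375.39 206.07] ctr (594.2, -70.3) size 55.6 42.6 yaw 2.3 fin [558.22 -71.69]
```

View pics/v14.png

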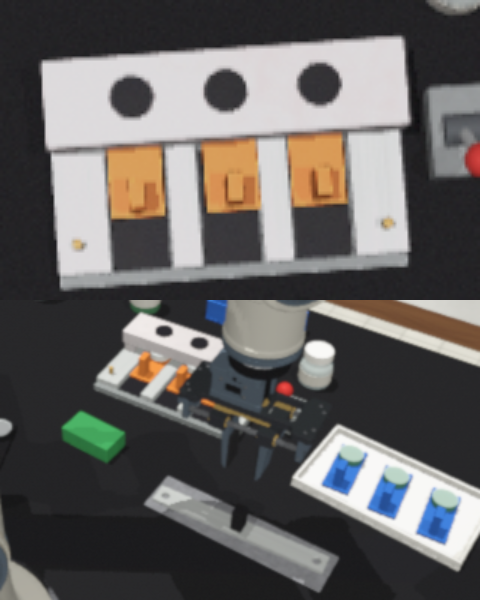

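All three oranges are home against the stop, and the bar lies on the mat. Now the bar, with a deeper grip than before.

Call:
drive_tool(plan=[[[30, 1, 1.8, -0.25, 0, 0, 0.4], [30, 0, 0, 0, 0, 0, 0.4], [15, 0, 0, 0, 0, 0, 0.4], [10, 0, 0, 0, 0, 0, 0.4], [6, 0, 0, 0, 0, 0, 0.4], [3, 0, 0, 0, 0, 0, 0.4], [2, 0, 0, 0, 0, 0, 0.4], [0, 0, 0, 0, 0, 0, 0.4], [0, 0, 0, 0, 0, 0, 0.4]]])

```text
t: 56.0
tcp_pos: [360.8, -223.8, 9.7]
eef_rot: [[0.001, 0.999, 0.047], [-0.0, 0.047, -0.999], [-1.0, 0.001, 0.0]]
force: [-0.6, -0.2, -1.0]
finger_gap: 0.399
```

```bash
python3 - <<'E'
from h import *
go([360.8,-223,6],2.73)
E
```

```text
t 56.0 at [ 360.76 -223.85    9.72] yaw 2.67 turn ax -0.06 shift [ 3.72  0.08 -0.85] |4| F [-0.6  -0.19 -1.01] gap 0.399 tilt [ 0. -0. -1.]
```

Call:
drive_tool(plan=[[[2, 0, -0.8, 0, 0, 0, 0.4], [0, 0, 0, 0, 0, 0, 0.4], [0, 0, 0, 0, 0, 0, 0.1], [0, 0, 0, 0, 0, 0, 0], [0, 0, 0, 0, 0, 0, 0], [0, 0, 0, 0, 0, 0, 0], [0, 0, 0, 0, 0, 0, 0], [0, 0, 0, 0, 0, 0, 0]]])

```text
t: 56.8
tcp_pos: [360.5, -222.9, 7.4]
eef_rot: [[0.0, 0.999, 0.047], [-0.0, 0.047, -0.999], [-1.0, 0.0, 0.0]]
force: [-1.2, 0.1, 2.0]
finger_gap: 0.195
```

```bash
python3 - <<'E'
from h import *
go([360.8,-223,6],2.73)
E
```

```text
t 56.8 at [ 360.55 -222.9     7.36] yaw 2.67 turn ax -0.06 shift [1.36 0.25 0.12] |1| F [-1.21  0.15  2.04] gap 0.195 tilt [ 0. -0. -1.]
```

Call:
drive_tool(plan=[[[-10, 0, 0, 0, 0, 0, 0], [-30, 0, 0, 0, 0, 0, 0], [-30, 15, -20, 0, 0, 0, 0], [0, 20, -35, 0, 0, 0, 0], [0, 20, -35, 0, 0, 0, 0], [0, 20, -35, 0, 0, 0, 0], [0, 20, -35, 0, 0, 0, 0], [0, 20, -35, 0, 0, 0, 0], [0, 20, -16, 0, 0, 0, 0], [0, 20, 0, 0, 0, 0, 0]]])

```text
t: 57.8
tcp_pos: [505.6, -2.4, 78.0]
eef_rot: [[-0.0, 0.999, 0.049], [0.0, 0.049, -0.999], [-1.0, -0.0, -0.0]]
force: [1.2, -0.7, -1.9]
finger_gap: 0.194
```

Call:
drive_tool(plan=[[[0, 20, 0, 0, 0, 0, 0], [0, 15, 0, 0, 0, 0, 0], [0, 0, 0, 0, 0, 0, 0], [0, 0, 0, 0, 0, 0, 0], [0, 0, 0, 0, 0, 0, 0]]])

```text
t: 58.3
tcp_pos: [539.4, -3.2, 77.5]
eef_rot: [[-0.001, 0.999, 0.047], [0.0, 0.047, -0.999], [-1.0, -0.001, -0.0]]
force: [-0.7, 0.7, -0.6]
finger_gap: 0.186
```

```bash
python3 - <<'E'
from h import *
go([543.6,-3.1,46],2.68)
E
```

```text
t 58.3 at [539.37  -3.22  77.49] yaw 2.67 turn ax -0.01 shift [31.49  4.23  0.08] |32| F [-0.69  0.65 -0.56] gap 0.186 tilt [-0.  0. -1.]
```

Call:
drive_tool(plan=[[[15, 2, 0, 0, 0, 0, 0], [12, 2, 0, 0, 0, 0, 0], [7, 0, 0, 0, 0, 0, 0], [0, 0, 0, 0, 0, 0, 0], [0, 0, 0, 0, 0, 0, 0], [0, 0, 0, 0, 0, 0, 0]]])

```text
t: 58.9
tcp_pos: [544.7, -3.1, 43.7]
eef_rot: [[0.001, 0.999, 0.047], [-0.0, 0.047, -0.999], [-1.0, 0.001, 0.0]]
force: [0.4, -0.1, -1.1]
finger_gap: 0.188
```

```bash
python3 - <<'E'
from h import *
go([543.6,-3.0,26.4],2.68)
a=vision.capture("top");b=vision.capture("side")
cv2.imwrite("pics/v15.png",np.vstack([cv2.resize(a[195:245,280:420],(700,250),interpolation=cv2.INTER_CUBIC),cv2.resize(b[215:285,295:435],(700,350),interpolation=cv2.INTER_CUBIC)]))
E
```

```text
t 58.9 at [544.65  -3.1   43.74] yaw 2.67 turn ax -0.01 shift [17.34 -1.05 -0.14] |17| F [ 0.42 -0.14 -1.12] gap 0.188 tilt [ 0. -0. -1.]
```

View pics/v15.png

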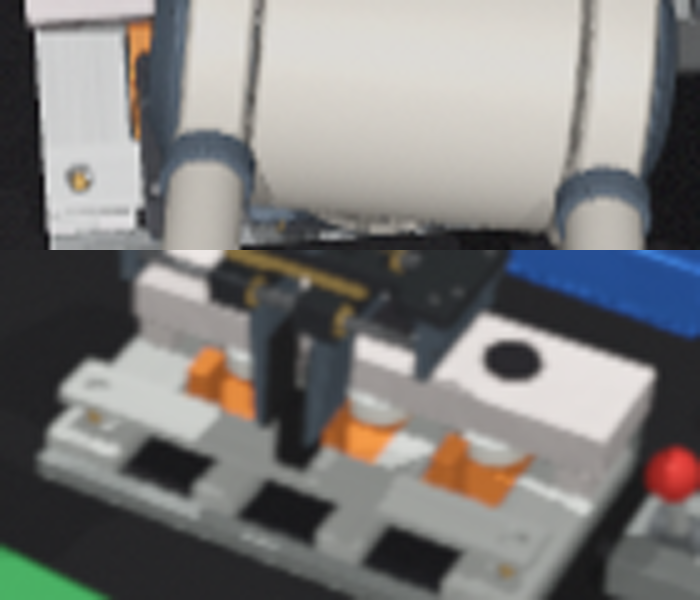

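```bash
python3 - <<'E'
from h import *
a=vision.capture("top")
for p in(a[225:236,290:303],cv2.imread("pics/t14.png")[225:236,290:303]):
    print(p.mean(2).astype(int)); print((p[...,2].astype(int)-p[...,0]))
E
```

```text
[[213 213 212 213 213 213 213 212 213 213 213 213 213]
 [212 213 212 213 212 212 212 213 213 212 212 212 212]
 [212 211 211 211 198 196 194 198 210 211 211 210 211]
 [210 210 209 196 155 151 144 156 202 209 209 209 210]
 [209 209 205 151 131 146 143 170 192 209 210 210 210]
 [209 209 202 142 110 150 146 185 183 209 211 211 211]
 [209 209 209 164 118 161 155 118 168 209 210 210 210]
 [210 209 209 194 138 150 146 151 195 210 209 210 210]
 [210 210 211 211 182 164 168 198 210 211 211 210 210]
 [210 211 211 211 211 211 212 211 211 211 211 212 211]
 [211 213 213 212 212 213 213 213 213 213 212 212 213]]
[[-1  0 -1 -1 -1  0  0 -1 -1 -1  0  0 -1]
 [-1 -1 -1  0 -1 -1  0  0 -1 -2  0  0 -1]
 [-2  0 -1 -1 -1 -1 -1 -1 -1 -1 -2 -1 -1]
 [-1 -1 -1 -1 -1 -2 -1 -1  0 -1  0 -1 -1]
 [ 0  0  0 -1  6 32 25  0 -1 -1 -1 -2 -1]
 [ 0 -1 -1  0 32 92 80  7  0 -1 -1 -1  0]
 [-1 -1 -1  0 40 96 94 42  0 -1 -1  0 -1]
 [ 0 -1 -1 -1 18 85 76 15  0 -2 -1  0 -1]
 [-1 -1  0  0  1  7  4 -1 -1 -1  0 -1 -1]
 [ 0 -1 -2  0 -2 -1  0 -1 -1  0 -2  0 -1]
 [-1  0 -1 -1 -1 -2 -2 -1 -1 -1 -1 -1 -1]]
[[219 219 220 219 220 220 219 2
[... 337 characters left out ...]
218 220 220 220]
 [219 219 220 213 190 166 159 128 189 219 220 219 219]
 [219 220 220 220 203 182 175 183 219 220 220 219 219]
 [218 219 220 220 220 220 219 220 220 219 220 220 220]
 [218 220 219 220 220 220 219 220 219 219 220 220 219]]
[[ 0  0  0  1  0  0  1  0  1  1  0  0  1]
 [ 0  0  1  1  1  1  1  0  1  1  0  1  0]
 [ 1  1  0  0  0  1  0  1  1  0  1  0  0]
 [ 0  0  1  0  0  1  1  0  0  1  1  0  1]
 [ 1  1  1  0  6 16 14  1  1  1  0  1  1]
 [ 1  1  1  0 44 94 78  7  1  0  1  0  1]
 [ 0  0  0 -1 56 96 99 46  0  0  1  0  1]
 [ 1  1  1  0 28 81 85 33  1  0  1  1  1]
 [ 0  1  0  0  5 14  7  3  1  1  0  1  0]
 [ 1  1  0  0  0  0  1  1  1  1  1  0  1]
 [ 1  0  1  1  0  1  1  1  1  1  1  0  1]]
```

Call:
drive_tool(plan=[[[3, -1, 0, 0, 0, 0, 0], [3, 0, 0, 0, 0, 0, 0], [1, 0, 0, 0, 0, 0, 0], [0, 0, 0, 0, 0, 0, 0], [0, 0, 0, 0, 0, 0, 0]]])

```text
t: 59.55
tcp_pos: [543.4, -3.1, 36.3]
eef_rot: [[-0.0, 0.999, 0.047], [0.0, 0.047, -0.999], [-1.0, -0.0, -0.0]]
force: [0.6, 0.1, -0.9]
finger_gap: 0.194
```

Call:
drive_tool(plan=[[[2, 0, 0, 0, 0, 0, 0], [2, 0, 0, 0, 0, 0, 0], [0, 0, 0, 0, 0, 0, 0], [0, 0, 0, 0, 0, 0, 0]]])

```text
t: 59.95
tcp_pos: [543.4, -3.1, 32.2]
eef_rot: [[-0.0, 0.999, 0.047], [0.0, 0.047, -0.999], [-1.0, -0.0, -0.0]]
force: [-0.1, 1.5, -0.8]
finger_gap: 0.195
```

Call:
drive_tool(plan=[[[2, 0, 0, 0, 0, 0, 0], [2, 0, 0, 0, 0, 0, 0], [1, 0, 0, 0, 0, 0, 0], [0, 0, 0, 0, 0, 0, 0], [0, 0, 0, 0, 0, 0, 0]]])

```text
t: 60.45
tcp_pos: [543.5, -3.1, 27.3]
eef_rot: [[-0.0, 0.999, 0.047], [-0.0, 0.047, -0.999], [-1.0, -0.0, 0.0]]
force: [0.1, -0.2, -1.4]
finger_gap: 0.192
```

Call:
drive_tool(plan=[[[0.5, 0, 0, 0, 0, 0, 0], [0, 0, 0, 0, 0, 0, 0], [0, 0, 0, 0, 0, 0, 0]]])

```text
t: 60.75
tcp_pos: [543.5, -3.1, 26.9]
eef_rot: [[0.0, 0.999, 0.047], [0.0, 0.047, -0.999], [-1.0, 0.0, 0.0]]
force: [0.4, 0.3, -0.9]
finger_gap: 0.194
```

Call:
drive_tool(plan=[[[0, 0, 0, 0, 0, 0, 0.4], [0, 0, 0, 0, 0, 0, 0.4], [0, 0, 0, 0, 0, 0, 0.4], [0, 0, 0, 0, 0, 0, 0.4], [-15, 0, 0, 0, 0, 0, 0.4], [-35, 0, 0, 0, 0, 0, 0.4], [-40, -10, 15, 0, 0, 0, 0], [-10, -10, 40, 0, 0, 0, 0], [0, -10, 40, 0, 0, 0, 0], [0, -10, 40, 0, 0, 0, 0]]])

```text
t: 61.75
tcp_pos: [509.7, -141.2, 127.6]
eef_rot: [[0.001, 0.999, 0.047], [-0.001, 0.047, -0.999], [-1.0, 0.001, 0.001]]
force: [-0.7, -0.3, -0.9]
finger_gap: 0.079
```

Call:
drive_tool(plan=[[[0, -10, 40, 0, 0, 0, 0], [0, -2, 0, 0, 0, 0, 0], [0, 0, 0, 0, 0, 0, 0], [0, 0, 0, 0, 0, 0, 0]]])

```text
t: 62.15
tcp_pos: [499.7, -179.6, 126.8]
eef_rot: [[-0.0, 0.999, 0.047], [0.0, 0.047, -0.999], [-1.0, -0.0, -0.0]]
force: [-0.4, -0.6, 0.4]
finger_gap: 0.007
```

```bash
python3 - <<'E'
from h import *
go([505,-182.5,50],2.7)
a=vision.capture("top");b=vision.capture("side"); oranges(a); print("jar",unproj("top",[424,140],[35]))
cv2.imwrite("pics/v16.png",np.vstack([cv2.resize(a[160:245,280:450],(680,340),interpolation=cv2.INTER_CUBIC)[:300],cv2.resize(b[210:290,290:470],(680,300),interpolation=cv2.INTER_CUBIC)]))
E
```

```text
t 62.1 at [ 499.66 -179.57  126.76] yaw 2.69 turn ax -0.01 shift [76.76  5.19  3.18] |77| F [-0.37 -0.62  0.43] gap 0.007 tilt [-0.  0. -1.]
orange px [314.95 210.46] ctr (587.4, 70.3) size 41.8 53.8 yaw -1.3 fin [551.45  71.08]
orange px [346.5  208.09] ctr (591.0, -3.1) size 55.3 42.0 yaw 2.8 fin [555.02  -4.86]
orange px [375.39 206.07] ctr (594.2, -70.3) size 55.6 42.6 yaw 2.3 fin [558.22 -71.69]
jar [[ 740.6  -183.21   35.  ]]
```

View pics/v16.png

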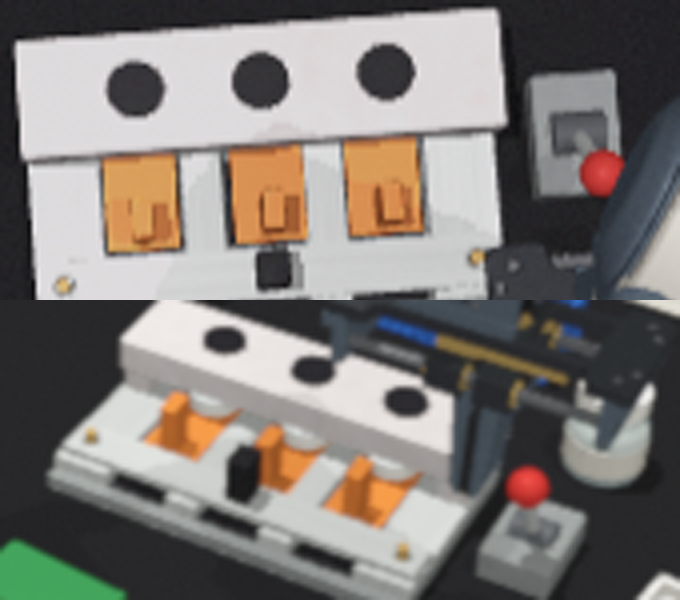

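The bar is seated with both studs showing through it, and the oranges are home. Now the lever.

Call:
drive_tool(plan=[[[25, 0, 6, 0, 0, 0, 0], [25, 0, 0, 0, 0, 0, 0], [22, 0, 0, 0, 0, 0, 0], [0, 0, 0, 0, 0, 0, 0], [0, 0, 0, 0, 0, 0, 0], [0, 20, 0, 0, 0, 0, 0], [0, 15, 0, 0, 0, 0, 0], [0, 10, 0, 0, 0, 0, 0], [0, 10, 0, 0, 0, 0, 0], [0, 10, 0, 0, 0, 0, 0]]])

```text
t: 63.25
tcp_pos: [565.4, -183.2, 55.4]
eef_rot: [[0.0, 0.999, 0.047], [-0.0, 0.047, -0.999], [-1.0, 0.0, 0.0]]
force: [-2.8, -1.3, 1.7]
finger_gap: -0.001
```

Call:
drive_tool(plan=[[[0, 10, 0, 0, 0, 0, 0], [0, 10, 0, 0, 0, 0, 0], [0, 10, 0, 0, 0, 0, 0], [0, 8, 0, 0, 0, 0, 0], [0, 6, 0, 0, 0, 0, 0], [0, 4, 0, 0, 0, 0, 0], [0, 0, 0, 0, 0, 0, 0]]])

```text
t: 63.95
tcp_pos: [613.2, -181.0, 54.7]
eef_rot: [[0.0, 0.999, 0.047], [0.0, 0.047, -0.999], [-1.0, 0.0, -0.0]]
force: [0.8, 0.3, 0.4]
finger_gap: 0.005
```

```bash
cat > ball.py <<'E'
from h import *
def ball():
    b=vision.capture("side"); h=cv2.cvtColor(b,cv2.COLOR_BGR2HSV)
    m=((h[...,0]<6)|(h[...,0]>172))&(h[...,1]>140)&(h[...,2]>70);m[:220]=0;m[290:]=0;m[:,:400]=0;m[:,470:]=0
    if m.any(): print("ball side",np.argwhere(m).mean(0)[::-1],m.sum())
    print("exp off",proj("side",[*fr(*DECK,(-34,-182)),83]),"on",proj("side",[*fr(*DECK,(34,-182)),83]))
    return b
go([625,-180,50],2.7); ball()
E
python3 ball.py
```

```text
t 64.0 at [ 613.21 -181.     54.68] yaw 2.69 turn ax -0.01 shift [ 4.68 11.83 -0.44] |13| F [0.77 0.3  0.36] gap 0.005 tilt [ 0.  0. -1.]
ball side [440.82 247.45] 11
exp off [[427.98 261.17]] on [[438.23 245.8 ]]
```

Call:
drive_tool(plan=[[[0, 4, 0, 0, 0, 0, 0], [0, 4, 0, 0, 0, 0, 0], [0, 3, 0, 0, 0, 0, 0], [0, 0, 0, 0, 0, 0, 0], [0, 0, 0, 0, 0, 0, 0]]])

```text
t: 64.5
tcp_pos: [624.0, -180.5, 54.9]
eef_rot: [[0.0, 0.999, 0.047], [-0.0, 0.047, -0.999], [-1.0, 0.0, 0.0]]
force: [0.4, 0.5, 0.6]
finger_gap: 0.003
```

Call:
drive_tool(plan=[[[0, 2, 0, 0, 0, 0, 0], [0, 1, 0, 0, 0, 0, 0], [0, 0, 0, 0, 0, 0, 0], [0, 0, 0, 0, 0, 0, 0]]])

```text
t: 64.9
tcp_pos: [625.3, -180.3, 54.6]
eef_rot: [[-0.003, 0.999, 0.047], [0.0, 0.047, -0.999], [-1.0, -0.003, -0.001]]
force: [-8.9, -1.3, 3.6]
finger_gap: 0.003
```

End stop felt (−9 N). Backing off for the final checks.

Call:
drive_tool(plan=[[[0, -10, 0, 0, 0, 0, 0], [0, -30, 0, 0, 0, 0, 0], [0, -40, 0, 0, 0, 0, 0], [-30, -40, 0, 0, 0, 0, 0], [-40, -30, 0, 0, 0, 0, 0], [-30, -30, 20, 0, 0, 0, 0], [0, -30, 40, 0, 0, 0, 0], [0, -10, 40, 0, 0, 0, 0], [0, 0, 0, 0, 0, 0, 0], [0, 0, 0, 0, 0, 0, 0]]])

```text
t: 65.9
tcp_pos: [411.2, -291.1, 154.9]
eef_rot: [[0.001, 0.999, 0.045], [-0.0, 0.045, -0.999], [-1.0, 0.0, 0.0]]
force: [0.3, 0.8, -0.7]
finger_gap: 0.005
```

```bash
python3 - <<'E'
from ball import *
b=ball(); a=vision.capture("top"); oranges(a)
h=cv2.cvtColor(a,cv2.COLOR_BGR2HSV); m=((h[...,0]<8)|(h[...,0]>172))&(h[...,1]>120);m[:150]=0;m[230:]=0;m[:,:410]=0;m[:,450:]=0
if m.any(): print("ball top", unproj("top",np.argwhere(m).mean(0)[::-1],[85]), "on exp",fr(*DECK,(34,-182)))
cv2.imwrite("pics/v17.png",np.vstack([cv2.resize(a[140:250,270:590],(800,275),interpolation=cv2.INTER_CUBIC),cv2.resize(b[200:330,290:610],(800,325),interpolation=cv2.INTER_CUBIC)]))
E
```

```text
t 65.9 at [ 411.2  -291.13  154.89] yaw 2.56 turn ax -0.14 shift [ 104.89  218.79 -100.93] |263| F [ 0.33  0.77 -0.68] gap 0.005 tilt [ 0. -0. -1.]
ball side [436.88 248.88] 8
exp off [[427.98 261.17]] on [[438.23 245.8 ]]
ball side [436.88 248.88] 8
exp off [[427.98 261.17]] on [[438.23 245.8 ]]
orange px [314.95 210.46] ctr (587.4, 70.3) size 41.8 53.8 yaw -1.3 fin [551.45  71.08]
orange px [346.5  208.09] ctr (591.0, -3.1) size 55.3 42.0 yaw 2.8 fin [555.02  -4.86]
orange px [375.39 206.06] ctr (594.2, -70.3) size 55.3 42.7 yaw 2.7 fin [558.27 -72.04]
ball top [[ 654.48 -179.07   85.  ]] on exp [ 653.84 -178.6 ]
```

View pics/v17.png

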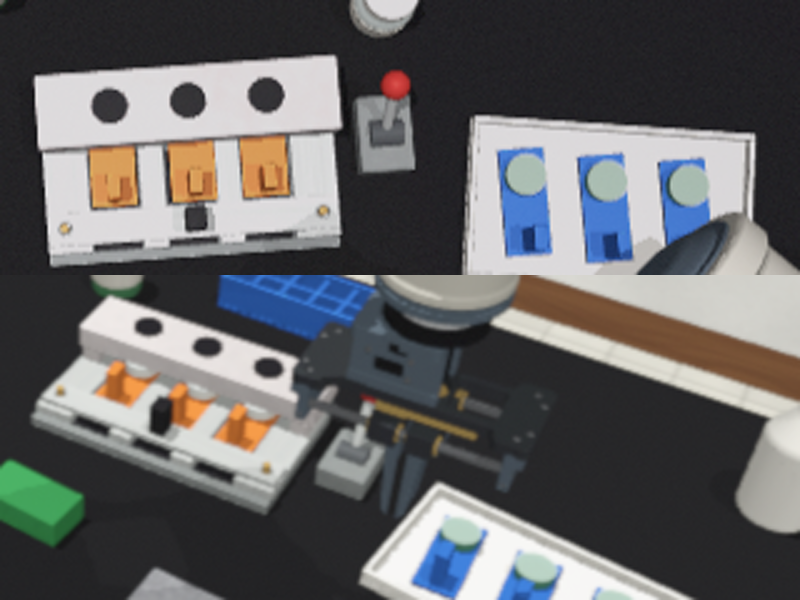

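The final view shows the lever over: the ball measures x=654.5, against 653.8 expected for on. The bar is over both studs, the oranges are home and the blues are in the tray. Handing in.

```bash
python3 -c "
from rig import workorder; print(workorder.close_job())"
```

```text
the job is handed in; nothing more can be done
None
```

The changeover is finished and handed in at about 66 s. I laid the keeper bar on the mat, moved the three blue carriers into the tray and slid the three orange carriers home. Then I put the bar back over both studs and threw the lamp lever to its stop. The hand-in reported no verdict.

**Last checks:**
- **Orange carriers:** each one met the back stop with about 15 N of contact force. Their rear edges are within about 2 mm of where the blue carriers sat. The middle one sits about 3 mm to the right in its lane, within the 7 mm limit.
- **Bar:** both studs show through its holes. I judged that it lies flat from the pictures and from releasing it about 0.5 mm above the rails, not from a measurement.
- **Lever:** the ball is at x = 654.5 mm, against 653.8 mm expected when on, and I felt the end stop.
- **Bystanders:** the arm touched none of them. They look unmoved where they show in the pictures, but I did not measure them again at the end.

**What disagreed:**
- **First blue grasp:** it missed, because the fingertips sit higher than the reported tool position suggested. From then on I gripped lower, and every later grasp held.
- **Left orange:** the camera shows it about 1–4° off its lane line, but it still met the stop.

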